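# Ready the fitting stand and load two boards

### The job

With the scraper block, and without touching the chips with the fingers, clear every loose chip off the fitting stand's foot plate into the gutter in front of it, and put the scraper back upright on its pad. Once the plate is clear, draw the tall board and the middle-height board out of the leaning stack without toppling the short ones, and stand them side by side and square on the plate, feet close to the backboard and leaning back against it, the tall one on the left half of the plate and the other on the right half (as seen from the robot); then set the stop block upright on the plate, squarely and mid-width in front of their feet, with at most a finger's width between. Leave the short boards leaning in the rack and do not disturb the multimeter and the contactor.

Things in the scene. Friction and masses are not known exactly. Their poses are not given: they have to be found in the camera images.
- tall_board: First of the two boards wanted: brown panel 6 mm thick, 85 wide, 168 tall, about 0.13 kg, the tallest of the stack, 38 mm above the middle board; its place in the stack varies. Origin: centre of its foot face. z runs up the panel to the top edge, y along its width, x = face normal (to the rack's front). Leans 15-22 deg back in the rack, top to the rack's -x, in loose contact with its neighbours.
- middle_board: Second of the two boards wanted: brown panel 6 mm thick, 85 wide, 130 tall, about 0.1 kg, second tallest, 42 mm above the short boards; its place in the stack varies. Origin: centre of its foot face. z runs up the panel to the top edge, y along its width, x = face normal (to the rack's front). Leans 15-22 deg back in the rack, top to the rack's -x, in loose contact with its neighbours.
- short_board1: Short board of the stack, brown, 6 mm thick, 85 wide, 88 tall, 0.07 kg; 2 or 3 of the three are present (absent: None). Origin: centre of its foot face, z up the panel, y along its width, x face normal. Leans in the rack in loose contact with the others.
- short_board2: Short board of the stack, brown, 6 mm thick, 85 wide, 88 tall, 0.07 kg; 2 or 3 of the three are present (absent: None). Origin: centre of its foot face, z up the panel, y along its width, x face normal. Leans in the rack in loose contact with the others.
- short_board3: Short board of the stack, brown, 6 mm thick, 85 wide, 88 tall, 0.07 kg; 2 or 3 of the three are present (absent: None). Origin: centre of its foot face, z up the panel, y along its width, x face normal. Leans in the rack in loose contact with the others.
- rack: Fixed plywood rack with the stack. Origin on the bench, below the line where backboard face meets floor, mid-width. x points to its open front (away from the robot within 0.2 rad), y along the width. Floor 10 mm high, x -60 to 90 mm, lip at x 80-90, 22 mm high. Backboard 190 wide, 95 long up its slope, leaning back 0.262 rad (top to -x). Rack and stand may swap sides.
- stand: Fixed steel stand. Origin on the bench, below the line where backboard face meets foot plate, mid-width; x to its open front (away from the robot within 0.2 rad), y along width (+y = left half). Plate top z 30 mm, x 0-140 mm. Gutter x 140-210, floor z 5, outer wall to z 24. Cheeks to z 42 at y +-100. Backboard 190 wide, 95 long up its slope, 12 thick, leaning back 0.262 rad (top to -x).
- chip1: Loose aluminium slug, a disc 18 mm across and 8 mm thick, 14 g. Origin at the centre of its underside, z up as it lies. Starts lying on the stand's foot plate, centred 74 to 108 mm in front of the backboard; 4 to 6 of the six chips are present (absent: None).
- chip2: Loose aluminium off-cut, 15 x 15 x 8 mm, 12 g. Origin at the centre of its underside, z up as it lies. Starts lying on the stand's foot plate, centred 74 to 108 mm in front of the backboard; 4 to 6 of the six chips are present (absent: None).
- chip3: Loose aluminium slug, a disc 18 mm across and 8 mm thick, 14 g. Origin at the centre of its underside, z up as it lies. Starts lying on the stand's foot plate, centred 74 to 108 mm in front of the backboard; 4 to 6 of the six chips are present (absent: None).
- chip4: Loose aluminium off-cut, 15 x 15 x 8 mm, 12 g. Origin at the centre of its underside, z up as it lies. Starts lying on the stand's foot plate, centred 74 to 108 mm in front of the backboard; 4 to 6 of the six chips are present (absent: None).
- chip5: Loose aluminium slug, a disc 18 mm across and 8 mm thick, 14 g. Origin at the centre of its underside, z up as it lies. Starts lying on the stand's foot plate, centred 74 to 108 mm in front of the backboard; 4 to 6 of the six chips are present (absent: None).
- chip6: Loose aluminium off-cut, 15 x 15 x 8 mm, 12 g. Origin at the centre of its underside, z up as it lies. Starts lying on the stand's foot plate, centred 74 to 108 mm in front of the backboard; 4 to 6 of the six chips are present (absent: None).
- scraper: Scraper block, 0.3 kg: a grey plastic blade block 80 mm wide (y) x 46 mm (x) x 28 mm high with a wooden handle on its middle, 30 mm (y) x 24 mm (x), from 28 to 74 mm height. Origin: centre of the blade's underside; z up, the wide scraping faces look to +x and -x. Stands upright on its pad; alike either way round.
- scraper_pad: Fixed black rubber pad where the scraper lives, 80 mm (x) x 150 mm (y) x 6 mm. Origin: centre of its underside.
- stop_block: Steel stop block, 0.35 to 0.6 kg: base 70 mm (x) x 130 mm (y) x 12 mm with an upright grip fin on its middle, 26 mm (x) x 14 mm (y), from 12 to 72 mm height. Origin: centre of the underside, z up; alike either way round. Starts loose on the bench; belongs with its 130 mm side along the boards' feet.
- multimeter: Bystander: hand multimeter lying on the bench, 140 x 75 x 37 mm, origin at the centre of its underside.
- contactor: Bystander: black and white contactor, 70 x 85 x 80 mm, origin at the centre of its underside.
Not all that is in view belongs to the job. Leave any green or pink look-alike of the tall_board alone.

How it is judged:
On the way, in this order (a step that is already met when the one before it is completed fails the run):
1. the scraper is lifted off its pad (z of scraper in the frame of scraper_pad above 0.035 m), for 0.2 s.
2. every chip lies in the gutter (x of chip1 in the frame of stand between 0.138 and 0.216 m and y of chip1 in the frame of stand between -0.102 and 0.102 m and z of chip1 in the frame of stand between -0.002 and 0.022 m and x of chip2 in the frame of stand between 0.138 and 0.216 m and y of chip2 in the frame of stand between -0.102 and 0.102 m and z of chip2 in the frame of stand between -0.002 and 0.022 m and x of chip3 in the frame of stand between 0.138 and 0.216 m and y of chip3 in the frame of stand between -0.102 and 0.102 m and z of chip3 in the frame of stand between -0.002 and 0.022 m and x of chip4 in the frame of stand between 0.138 and 0.216 m and y of chip4 in the frame of stand between -0.102 and 0.102 m and z of chip4 in the frame of stand between -0.002 and 0.022 m and x of chip5 in the frame of stand between 0.138 and 0.216 m and y of chip5 in the frame of stand between -0.102 and 0.102 m and z of chip5 in the frame of stand between -0.002 and 0.022 m and x of chip6 in the frame of stand between 0.138 and 0.216 m and y of chip6 in the frame of stand between -0.102 and 0.102 m and z of chip6 in the frame of stand between -0.002 and 0.022 m), for 0.3 s.
3. both boards stand on the plate, leaning on the stand's backboard, released (x of tall_board in the frame of stand between -0.004 and 0.02 m and y of tall_board in the frame of stand between 0.02 and 0.075 m and z of tall_board in the frame of stand between 0.027 and 0.036 m and angle between tall_board's own z axis and vertical between 0.16 and 0.46 rad and angle between the y axis of each of tall_board, middle_board and the y axis of stand, either way round below 0.15 rad and x of middle_board in the frame of stand between -0.004 and 0.02 m and y of middle_board in the frame of stand between -0.075 and -0.02 m and z of middle_board in the frame of stand between 0.027 and 0.036 m and angle between middle_board's own z axis and vertical between 0.16 and 0.46 rad and contact force between the fingers and tall_board below 0.05 N and contact force between the fingers and middle_board below 0.05 N), for 0.3 s.
4. the stop block stands in front of the boards' feet, released (x of stop_block in the frame of stand between 0.036 and 0.066 m and y of stop_block in the frame of stand between -0.04 and 0.04 m and z of stop_block in the frame of stand between 0.026 and 0.035 m and angle between stop_block's own z axis and vertical below 0.1 rad and angle between the y axis of stop_block and the y axis of stand, either way round below 0.2 rad and contact force between the fingers and stop_block below 0.05 N), for 0.3 s.
At the end, for the whole second after the job is handed in: Chips in gutter. Boards on plate, feet under 20 mm from backboard, lean 0.16-0.46 rad, tall at y 20-75 mm, other at -75 to -20. Block upright, square, centre 36-66 mm from backboard, within 40 mm of mid-width. Scraper within 28 (x), 37 (y) mm of pad centre. Short boards lean in rack. All at rest (all of step 2 and x of tall_board in the frame of stand between -0.004 and 0.02 m and y of tall_board in the frame of stand between 0.02 and 0.075 m and z of tall_board in the frame of stand between 0.027 and 0.036 m and angle between tall_board's own z axis and vertical between 0.16 and 0.46 rad and angle between the y axis of each of tall_board, middle_board and the y axis of stand, either way round below 0.15 rad and x of middle_board in the frame of stand between -0.004 and 0.02 m and y of middle_board in the frame of stand between -0.075 and -0.02 m and z of middle_board in the frame of stand between 0.027 and 0.036 m and angle between middle_board's own z axis and vertical between 0.16 and 0.46 rad and x of stop_block in the frame of stand between 0.036 and 0.066 m and y of stop_block in the frame of stand between -0.04 and 0.04 m and z of stop_block in the frame of stand between 0.026 and 0.035 m and angle between each of stop_block, scraper's own z axis and vertical below 0.1 rad and angle between the y axis of stop_block and the y axis of stand, either way round below 0.2 rad and x of scraper in the frame of scraper_pad between -0.028 and 0.028 m and y of scraper in the frame of scraper_pad between -0.037 and 0.037 m and z of scraper in the frame of scraper_pad between 0.002 and 0.012 m and x of short_board1 in the frame of rack between -0.01 and 0.07 m and y of short_board1 in the frame of rack between -0.04 and 0.04 m and z of short_board1 in the frame of rack between 0.006 and 0.03 m and angle between each of short_board1, short_board2, short_board3's own z axis and vertical below 0.68 rad and x of short_board2 in the frame of rack between -0.01 and 0.07 m and y of short_board2 in the frame of rack between -0.04 and 0.04 m and z of short_board2 in the frame of rack between 0.006 and 0.03 m and x of short_board3 in the frame of rack between -0.01 and 0.07 m and y of short_board3 in the frame of rack between -0.04 and 0.04 m and z of short_board3 in the frame of rack between 0.006 and 0.03 m and linear speed of each of tall_board, middle_board, stop_block, scraper, short_board1, short_board2, short_board3, chip1, chip2, chip3, chip4, chip5, chip6 below 0.02 m/s); the robot touches nothing.
It fails at once if a short board is toppled (angle between any of short_board1, short_board2, short_board3's own z axis and vertical above 0.8 rad).
It fails at once if the fingers touch a chip (contact force between the fingers and chip1 above 0.5 N or contact force between the fingers and chip2 above 0.5 N or contact force between the fingers and chip3 above 0.5 N or contact force between the fingers and chip4 above 0.5 N or contact force between the fingers and chip5 above 0.5 N or contact force between the fingers and chip6 above 0.5 N).
It fails at once if a bystander is disturbed (distance of any of multimeter, contactor from where it was at the start of the episode above 0.03 m).
Of short_board1, short_board2, short_board3 only 2 to 3 are there at a start; the rules pass over those that are not, and their reading is None.
Of chip1, chip2, chip3, chip4, chip5, chip6 only 4 to 6 are there at a start; the rules pass over those that are not, and their reading is None.
At some moment in a run one of scraper, stop_block may be knocked a few centimetres aside while the robot is not near it.
It also fails if it takes over 210 s, if anything falls off the work surface, if the arm or the gripper's body presses on something with over 40 N, if the wrist force passes 120 N, or if a joint passes its speed limit or range.

### The arm

A 6-joint arm with a two-finger parallel gripper is mounted at the origin on the work surface. World frame = base frame: x ahead of the robot, y to its left, z up, the work surface at z = 0. Lengths are in m, angles in rad, forces in N, time in s.
With the tool pointing down it reaches from about 0.3 to 0.775 m from the base axis. Payload 14.6 kg.
Tool frame: the origin (TCP) lies on the centre line of the jaws, within the pads' length; the fingertips stand 19 mm ahead of it and the grasp point (between the pads) is the TCP; y points along the fingers, x is the direction in which the jaws open and shut, and the axes are right-handed (so a half turn about y gives the same grasp; the last joint's range is limited). The gripper opens to 94 mm and grips with 3 to 60 N. Pads are 16 mm wide; open, the fingers measure 119 mm over their backs; the gripper's body (75 mm by 177 mm) begins 78 mm behind the grasp point.
Start: joints at [1.185, 0.3, 1.521, -0, 1.321, -0.067], TCP at [0.172, 0.522, 0.224] pointing down, gripper open.
Joint ranges: [-3.03, 3.03], [-0.79, 2.21], [0.23, 2.52], [-1.04, 4.18], [0, 3.07], [-2.55, 2.55]. Speed limits (rad/s): [2.22, 2.22, 2.57, 3.14, 3.14, 3.14].

### API

Orientations are given as [roll, pitch, yaw] about the fixed x, y, z axes, in that order (R = Rz(yaw) Ry(pitch) Rx(roll)).
In Python, from station import ctrl, optics gives the robot as it stands.
- The arm moves only by the tool jog_arm, never from a script. Its argument "targets" is a list of rows, each a list of 3 entries, a list of its own where there are three numbers: the finger opening in cm, from 0 to 9.4, then the shift along the tool's x, y, z in cm, then the turn about the tool's y in rad. A call has 1 to 10 rows; each row is the pose to reach, as a shift and turn from the pose commanded when the call began, along the tool's axes at that moment; what a row does not reach only later rows make up. A row lasts 1/10 s, in which the tool goes at most 50 mm and 8.59 degrees, less where a joint would pass 70% of its speed; a pose out of reach is approached as far as the arm can. A call with a gripper value outside its range is refused whole. The fingers move at their own pace and stop on an object; "grip_force" is the grip in N (left out, the last holds). Time passes only in rows, so rows that repeat a pose let the fingers close. It gives the time, the measured TCP pose, the force and the opening at its end, in the units of the state.
- ctrl.get_obs(): the state, without advancing time (a new reading comes with each control period).
- optics.camera(name): name is "scene" or "top"; returns a dict with "img" (384x512x3 uint8, red, green, blue), "range_z" (384x512 float32, m along the optical axis (not along the pixel's ray), 0 where there is no reading), "camera_matrix" (3x3 intrinsics, pixels), "world_to_cam" (4x4, takes a point from world to camera coordinates). Camera axes: x right, y up, looking along -z (the intrinsics and any distortion apply to the point x, -y, -z); pixel columns grow to the right and rows downward; lengths in m; the calibration is good to about 2 mm. A picture is of the moment at which its call begins.
- ctrl.hand_in(): hands the job in, once; it reports no verdict.
The state is a dict: "time_s": time; "qpos": joint angles; "joint_vel": joint speeds; "tau": joint torques, N m; "ee_pos": TCP position; "eef_rot": TCP orientation; "force": force on the tool from outside, world axes, zero at the start; "moment": the same for the moment, N m; "grip_width": finger opening in m.
Only numpy, scipy, OpenCV 4.12 (cv2) and the standard library are available. Lean on these libraries where they do the work, as an engineer would, in place of code of your own. Each camera call takes 0.05 s, during which the arm holds its last target. There are 200 camera calls.

## Working session

There is one attempt and no reset: what is moved stays moved. The work goes in short steps, Python scripts to look and compute and a tool call to move; the robot and the scene stay as the last step left them, time stands still between calls to the robot, and variables do not carry over. Pictures are saved under pics/ and viewed, about 12 in all and at most 16, crops included, and the job is handed in when it is done.

Besides the shell and the picture viewer there is one more tool, called after ">>>" as name(argument=value, ...), one argument or row to a line, values as JSON. jog_arm: Moves the arm, as the interface text tells. Its arguments: {"type":"object","properties":{"targets":{"type":"array","items":{"type":"array"}},"grip_force":{"type":"number"}},"required":["targets"]}

```bash
ls; mkdir -p pics
cat > h.py <<'E'
import numpy as np, cv2
from station import ctrl, optics
def cam(n):
    c=optics.camera(n); return c
def pts(c):
    K=np.array(c["camera_matrix"]);W=np.array(c["world_to_cam"]);d=c["range_z"]
    v,u=np.mgrid[0:384,0:512]
    x=(u-K[0,2])/K[0,0]*d; y=(v-K[1,2])/K[1,1]*d
    P=np.stack([x,-y,-d,np.ones_like(d)],-1)@np.linalg.inv(W).T
    P=P[...,:3]; P[d==0]=np.nan
    return P
def save(c,name,box=None,s=1.5):
    im=c["img"][...,::-1]
    if box: a,b,e,f=box; im=im[b:f,a:e]
    cv2.imwrite("pics/"+name,cv2.resize(im,None,fx=s,fy=s,interpolation=cv2.INTER_CUBIC))
E
python3 - <<'E'
from h import *
print(ctrl.get_obs())
for n in("top","scene"):
    c=cam(n); save(c,n+"0.png"); np.savez(n+"0.npz",**c)
    print(c["camera_matrix"],c["world_to_cam"]); P=pts(c); print(np.isnan(P).mean(),P[200,256])
E
```

```text
pics
{'time_s': 0.0, 'qpos': array([ 1.18538510e+00,  3.00484257e-01,  1.52158705e+00, -2.57811150e-05,
        1.32070441e+00, -6.65998382e-02]), 'joint_vel': array([ 8.13047650e-05, -1.04518444e-03,  1.34800295e-03,  6.72573395e-04,
        3.76405990e-04, -5.45169176e-04]), 'tau': array([ 1.00079007e-03, -5.31803584e+01, -3.52741349e+01,  7.08603510e-02,
        2.43503298e-02, -1.34575030e-04]), 'ee_pos': array([0.17230728, 0.52205428, 0.22387658]), 'eef_rot': array([-1.57074251e+00,  1.18210008e-03,  1.25199136e+00]), 'force': array([-1.11220829, -0.09315178,  0.5990044 ]), 'moment': array([ 0.02830397, -0.00315786,  0.02073216]), 'grip_width': 0.09396716356416179}
[[485.51831522   0.         249.42997861]
 [  0.         485.51831522 184.45432746]
 [  0.           0.           1.        ]] [[ 0.01071873 -0.99986845  0.0121732   0.00530381]
 [ 0.98670915  0.01255011  0.16201095 -0.54218053]
 [-0.16214241  0.01027485  0.98671387 -1.40991651]
 [ 0.          0.          0.          1.        ]]
0.0041961669921875 [ 0.49100198 -0.00761391  0.07747904]
[[404.09311668   0.         256.40151566]
 [  0.         404.09311668 189.50896358]
 [  0.           0.           1.        ]] [[ 0.80167213  0.59776068 -0.00198897 -0.43728936]
 [-0.34918937  0.47100222  0.81007635  0.14225253]
 [ 0.4851686  -0.64872111  0.58632103 -1.40370038]
 [ 0.          0.          0.          1.        ]]
0.037302652994791664 [0.53182288 0.01641339 0.00717517]
```

View pics/top0.png

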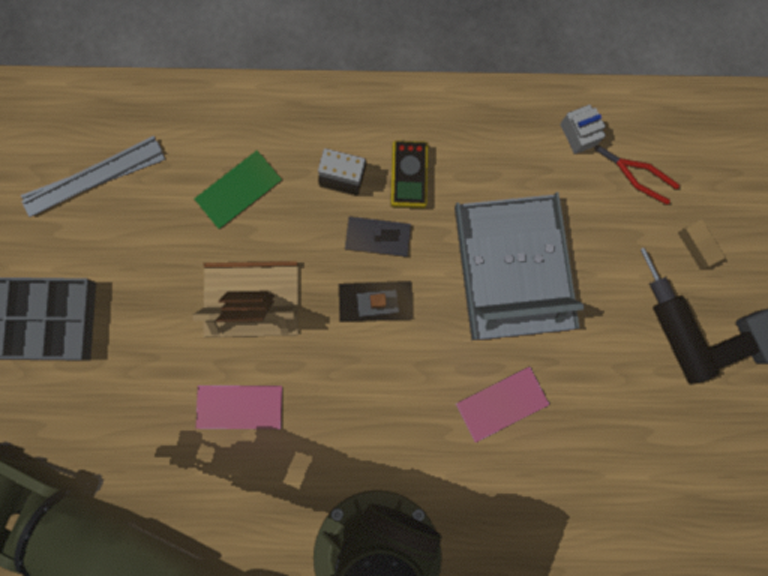

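View pics/scene0.png

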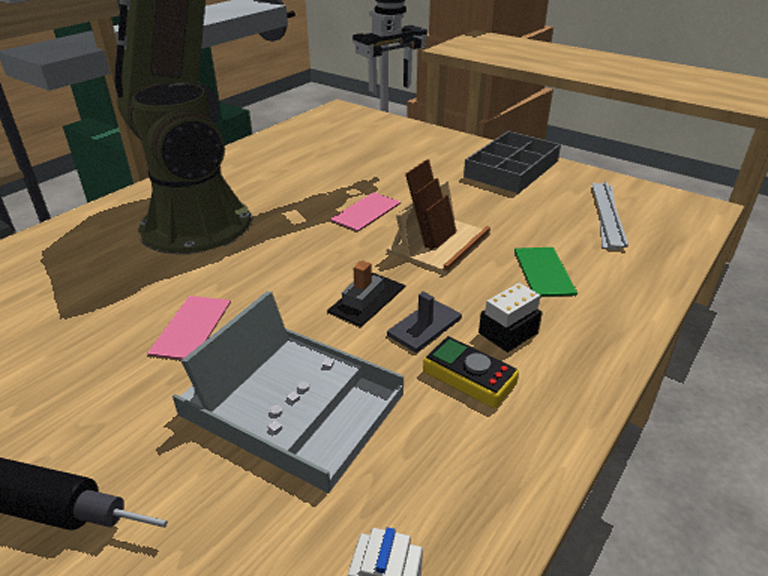

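Top view (1.5x pixels): stand (520,265) with 5 chips, rack with stack (250,300), scraper on pad (378,302), stop block (378,237), meter (410,175), contactor (342,170). The flat green and pink boards are decoys. Now I'll measure these.

```bash
cat >> h.py <<'E'
def cloud(cs):
    out=[];col=[]
    for c in cs:
        P=pts(c).reshape(-1,3); k=np.isfinite(P[:,0]); out.append(P[k]); col.append(c["img"].reshape(-1,3)[k])
    return np.vstack(out),np.vstack(col)
def box(P,x0,x1,y0,y1,z0,z1):
    return (P[:,0]>x0)&(P[:,0]<x1)&(P[:,1]>y0)&(P[:,1]<y1)&(P[:,2]>z0)&(P[:,2]<z1)
def rect(Q):
    (c,s,a)=cv2.minAreaRect((Q[:,:2]*1000).astype(np.float32)); return np.round(c,1),np.round(s,1),round(a,1)
def plane(Q,it=300,tol=.002):
    rng=np.random.default_rng(0);b=None
    for _ in range(it):
        p=Q[rng.choice(len(Q),3,False)];n=np.cross(p[1]-p[0],p[2]-p[0]);l=np.linalg.norm(n)
        if l<1e-7: continue
        n/=l;k=abs((Q-p[0])@n)<tol
        if b is None or k.sum()>b.sum(): b=k
    m=Q[b].mean(0);n=np.linalg.svd(Q[b]-m)[2][2]; n*=np.sign(n@[1,0,.0001]) ;return n,m,b.sum(),b
E
python3 - <<'E'
from h import *
T=dict(np.load("top0.npz"));S=dict(np.load("scene0.npz"))
PT=pts(T)
for n,(u,v) in dict(stand=(520,265),rack=(250,275),scraper=(378,300),pad=(346,302),stop=(360,237),fin=(385,237),bench=(440,300),chip=(522,258)).items(): print(n,PT[int(v/1.5),int(u/1.5)].round(3))
for nm,P in(("T",cloud([T])[0]),("S",cloud([S])[0])):
    print(nm)
    # stand
    k=box(P,.35,.72,-.42,-.14,.06,.14); Q=P[k]
    if len(Q)>50:
        n,m,c,_=plane(Q); print("standback",n.round(3),m.round(3),c,len(Q),"yaw",np.arctan2(n[1],n[0]),"tilt",np.arctan2(n[2],n[0]))
        # intersect z=.03 line
        print(" line pt", (m+ (np.array([n[0],n[1],0])/np.hypot(n[0],n[1]))*(( m[2]-.03)*n[2]/np.hypot(n[0],n[1]))).round(4), "extent rect",rect(Q))
    k=box(P,.35,.75,-.45,-.12,.012,.06); print("stand foot rect",rect(P[k]))
    k=box(P,.35,.75,-.40,-.16,.036,.0395); print("chips z",k.sum())
    for nm2,b in dict(scr_handle=(.35,.55,-.05,.08,.06,.10),scr_blade=(.35,.55,-.1,.1,.028,.037),pad=(.38,.5,-.1,.12,.004,.008),stopfin=(.5,.62,-.1,.1,.05,.1),stopbase=(.5,.62,-.1,.1,.008,.014),rackback=(.3,.45,.1,.4,.05,.2),rack=(.3,.6,.1,.4,.006,.026)).items():
        k=box(P,*b); 
        if k.sum()>5: print(nm2,k.sum(),rect(P[k]),P[k][:,2].max().round(3))
E
```

```text
stand [ 0.574 -0.282  0.03 ]
rack [0.55  0.268 0.005]
scraper [0.491 0.004 0.078]
pad [0.496 0.07  0.009]
stop [0.631 0.041 0.008]
fin [ 0.631 -0.008  0.011]
bench [ 0.503 -0.124 -0.005]
chip [ 0.585 -0.287  0.037]
T
standback [0.947 0.113 0.3  ] [ 0.479 -0.285  0.098] 307 557 yaw 0.1189344863769026 tilt 0.30667536361114694
 line pt [ 0.5004 -0.2828  0.0985] extent rect (array([ 474.6, -285.9]), array([ 31.4, 191.5]), 6.8)
stand foot rect (array([ 569.1, -294.9]), array([295., 252.]), 6.8)
chips z 242
scr_handle 91 (array([491.5,   4.3]), array([23.7, 29.4]), 3.0) 0.085
scr_blade 251 (array([491.8,   4.7]), array([46.8, 79.8]), 6.1) 0.037
pad 385 (array([440. ,  10.7]), array([119. , 217.8]), 0.0) 0.008
stopfin 10 (array([560.3,   9. ]), array([117.8,  23.3]), 4.8) 0.083
stopbase 310 (array([560.1,  -2.9]), array([178.2, 119.1]), 89.8) 0.014
rackback 178 (array([443.4, 268. ]), array([171.3,  13.1]), 90.0) 0.176
rack 2237 (array([450.1, 249.7]), array([299.1, 294.2]), 1.1) 0.026
S
standback [0.96  0.112 0.255] [ 0.48  -0.296  0.092] 1563 1975 yaw 0.11571588010827578 tilt 0.2598213543533513
 line pt [ 0.4968 -0.2938  0.0923] extent rect (array([ 474.6, -288. ]), array([ 31.5, 192.2]), 6.7)
stand foot rect (array([ 571.1, -276.6]), array([281.8, 214.8]), 6.6)
chips z 443
scr_handle 115 (array([4.927e+02, 4.000e-01]), array([24.9, 29.5]), 7.1) 0.082
scr_blade 206 (array([490.9,   2.6]), array([48.9, 82.5]), 6.9) 0.037
pad 112 (array([480. ,   5.3]), array([ 41.2, 152.2]), 0.9) 0.008
stopfin 64 (array([503.4,   1.7]), array([29.1,  6.5]), 89.3) 0.082
stopbase 216 (array([562.2,   3.5]), array([138. , 119.7]), 87.1) 0.014
rackback 164 (array([442.8, 280.6]), array([ 14.2, 140. ]), 0.8) 0.171
rack 1073 (array([438.4, 259.9]), array([276.2, 196.5]), 0.6) 0.026
```

Run:
```python
from h import *
T=dict(np.load("top0.npz"));S=dict(np.load("scene0.npz"))
a=cv2.resize(T["img"][160:235,125:210,::-1],None,fx=4.5,fy=4.5,interpolation=2);b=cv2.resize(S["img"][90:190,245:335,::-1],None,fx=4.4,fy=4.4,interpolation=2)
h=max(a.shape[0],b.shape[0]);f=lambda x:cv2.copyMakeBorder(x,0,h-x.shape[0],0,0,0)
cv2.imwrite("pics/rack0.png",np.hstack([f(a),f(b)]))
```

```text
(no output)
```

View pics/rack0.png

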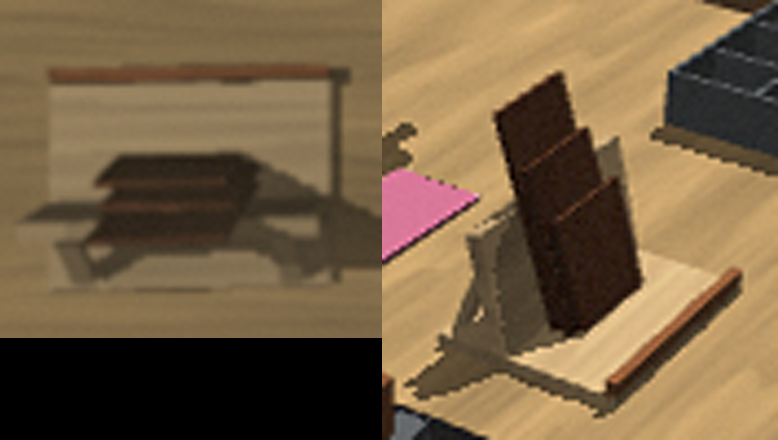

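Run:
```python
from h import *
T=dict(np.load("top0.npz"));S=dict(np.load("scene0.npz"))
ey=np.array([-.117,.993]);ex=np.array([.993,.117])
for nm,c in(("T",T),("S",S)):
    P,C=cloud([c])
    print(nm,"bench z",np.median(P[box(P,.3,.4,-.2,.1,-.02,.02)][:,2]))
    X=P[:,:2]@ex;Y=P[:,:2]@ey
    print("stand profile along x (X: z med)")
    k=(abs(Y+.3405)<.08)&(X>.40)&(X<.72)
    print([(round(x,3),round(float(np.median(P[k&(abs(X-x)<.002)][:,2]*1000)),0)) for x in np.arange(.42,.71,.004) if (k&(abs(X-x)<.002)).sum()>3])
    k=(X>.49)&(X<.59)
    print("profile y",[(round(y,3),round(float(np.median(P[k&(abs(Y-y)<.002)][:,2]*1000)),0)) for y in np.r_[np.arange(-.46,-.42,.004),np.arange(-.26,-.22,.004)] if (k&(abs(Y-y)<.002)).sum()>3])
    # chips
    k=(X>.50)&(X<.60)&(abs(Y+.3405)<.085)&(P[:,2]>.0345)&(P[:,2]<.045)&(C.min(1)>(150 if nm=="T" else 0))
    print("chip pts",k.sum(), np.c_[X[k]-.459,Y[k]+.3405].round(3)[::6].tolist() if nm=="T" else "")
    # boards
    k=box(P,.30,.48,.18,.36,.03,.25)&(C.max(1)<110)
    Q=P[k]; print("boards",k.sum())
    for z in np.arange(.04,.19,.01):
        q=Q[abs(Q[:,2]-z)<.005]
        if len(q)>4: print(round(z,3),len(q),"x",np.percentile(q[:,0],[5,50,95]).round(3),"y",q[:,1].min().round(3),q[:,1].max().round(3))
```

```text
T bench z -0.0005654149859264379
stand profile along x (X: z med)
[(np.float64(0.42), 31.0), (np.float64(0.424), 33.0), (np.float64(0.428), 114.0), (np.float64(0.432), 117.0), (np.float64(0.436), 120.0), (np.float64(0.44), 109.0), (np.float64(0.444), 94.0), (np.float64(0.448), 80.0), (np.float64(0.452), 65.0), (np.float64(0.456), 50.0), (np.float64(0.46), 36.0), (np.float64(0.464), 30.0), (np.float64(0.468), 30.0), (np.float64(0.472), 31.0), (np.float64(0.476), 30.0), (np.float64(0.48), 29.0), (np.float64(0.484), 30.0), (np.float64(0.488), 29.0), (np.float64(0.492), 30.0), (np.float64(0.496), 29.0), (np.float64(0.5), 30.0), (np.float64(0.504), 30.0), (np.float64(0.508), 30.0), (np.float64(0.512), 30.0), (np.float64(0.516), 30.0), (np.float64(0.52), 30.0), (np.float64(0.524), 31.0), (np.float64(0.528), 30.0), (np.float64(0.532), 30.0), (np.float64(0.536), 30.0), (np.float64(0.54), 30.0), (np.float64(0.544), 30.0), (np.float64(0.548), 32.0), (np.float64(0.552), 32.0), (np.float64(0.556), 32.0), (np.float64(0.56), 30.0), (np.float64(0.564), 30.0), (np.float64(0.568), 30.0), (np.float64(
[... 4450 characters left out ...]
, 30.0), (np.float64(-0.24), 36.0), (np.float64(-0.236), 41.0)]
chip pts 201 
boards 761
0.04 28 x [0.443 0.477 0.479] y 0.18 0.218
0.05 29 x [0.457 0.474 0.478] y 0.18 0.347
0.06 28 x [0.47  0.472 0.477] y 0.18 0.347
0.07 35 x [0.466 0.47  0.478] y 0.181 0.348
0.08 45 x [0.46  0.465 0.476] y 0.181 0.352
0.09 51 x [0.459 0.463 0.479] y 0.184 0.35
0.1 86 x [0.455 0.475 0.48 ] y 0.181 0.356
0.11 63 x [0.461 0.474 0.478] y 0.211 0.297
0.12 67 x [0.459 0.471 0.474] y 0.212 0.294
0.13 104 x [0.453 0.465 0.471] y 0.209 0.297
0.14 59 x [0.449 0.452 0.459] y 0.211 0.294
0.15 57 x [0.445 0.448 0.452] y 0.211 0.295
0.16 59 x [0.441 0.445 0.448] y 0.211 0.295
0.17 36 x [0.439 0.442 0.445] y 0.213 0.289
```

```bash
cat > go.py <<'E'
import sys
from h import *
from scipy.spatial.transform import Rotation as Ro
def go(p,yaw):
    o=ctrl.get_obs();R=Ro.from_euler("xyz",o["eef_rot"]).as_matrix();cy=np.arctan2(R[1,0],R[0,0])
    print("shift cm",(R.T@(np.array(p)-o["ee_pos"])*100).round(2),"turn",round(cy-yaw,3),"F",o["force"].round(1),"w",round(o["grip_width"],4),"t",o["time_s"],"at",o["ee_pos"].round(4),"yaw",round(cy,3))
O=np.array([.4976,-.2842]);EX=np.array([.9932,.1166]);EY=np.array([-.1166,.9932])
def st(x,y,z): return np.r_[O+x*EX+y*EY,z]
if __name__=="__main__":
    a=[float(x) for x in sys.argv[2:]]
    go(st(*a[:3]) if sys.argv[1]=="s" else a[:3],a[3])
E
python3 go.py w .492 .002 .15 1.686
```

```text
shift cm [-39.36   7.43 -46.66] turn -0.434 F [-0.3  1.2  1.2] w 0.0938 t 0.1 at [0.1723 0.5221 0.224 ] yaw 1.252
```

>>> jog_arm(
  targets=[
    [9,[-39.4,0,-46.7],-0.434],
    [9,[-39.4,0,-46.7],-0.434],
    [9,[-39.4,0,-46.7],-0.434],
    [9,[-39.4,0,-46.7],-0.434],
    [9,[-39.4,0,-46.7],-0.434],
    [9,[-39.4,0,-46.7],-0.434],
    [9,[-39.4,0,-46.7],-0.434],
    [9,[-39.4,0,-46.7],-0.434],
    [9,[-39.4,0,-46.7],-0.434],
    [9,[-39.4,0,-46.7],-0.434],
  ],
)

```text
time_s: 1.1
ee_pos: [0.4297, 0.1027, 0.2245]
eef_rot: [-1.571, -0.0, 1.686]
force: [0.9, 0.7, -0.2]
grip_width: 0.0901
```

>>> jog_arm(
  targets=[
    [9,[0,0,0],0],
    [9,[0,0,0],0],
  ],
)

```text
time_s: 1.3
ee_pos: [0.4292, 0.1041, 0.2241]
eef_rot: [-1.57, -0.0, 1.684]
force: [-0.3, 0.4, 1.1]
grip_width: 0.0898
```

```bash
python3 go.py w .492 .002 .062 1.686
```

```text
shift cm [-10.86  16.21  -5.1 ] turn -0.002 F [-0.3  0.4  1.1] w 0.0898 t 1.3 at [0.4292 0.1041 0.2241] yaw 1.684
```

>>> jog_arm(
  targets=[
    [6,[-4,4,-2],0],
    [6,[-8,4,-4],0],
    [6,[-10.9,6,-5.1],0],
    [6,[-10.9,9,-5.1],0],
    [6,[-10.9,12,-5.1],0],
    [6,[-10.9,14.5,-5.1],0],
    [6,[-10.9,16.2,-5.1],0],
    [6,[-10.9,16.2,-5.1],0],
    [2,[-10.9,16.2,-5.1],0],
    [2,[-10.9,16.2,-5.1],0],
  ],
  grip_force=40,
)

```text
time_s: 2.3
ee_pos: [0.4929, 0.003, 0.0636]
eef_rot: [-1.572, 0.0, 1.687]
force: [-0.1, 0.8, -0.1]
grip_width: 0.0476
```

>>> jog_arm(
  targets=[
    [2,[0,0,0],0],
    [2,[0,0,0],0],
    [2,[0,0,0],0],
    [2,[0,-2,0],0],
    [2,[0,-5,0],0],
    [2,[0,-8,0],0],
    [2,[0,-8,0],0],
    [2,[0,-8,0],0],
    [2,[0,-8,0],0],
  ],
)

```text
time_s: 3.2
ee_pos: [0.4916, 0.0024, 0.141]
eef_rot: [-1.568, -0.0, 1.686]
force: [0.0, -0.4, -3.0]
grip_width: 0.0298
```

Run:
```python
from h import *
from go import *
c=cam("scene"); P,C=cloud([c]);save(c,"s1.png")
x,y,z=ctrl.get_obs()["ee_pos"]
for lo,hi in((-.058,-.015),(-.03,-.005)):
  k=box(P,x-.1,x+.1,y-.1,y+.1,z+lo,z+hi); print(rect(P[k]),P[k][:,2].min()-z)
# chips in stand frame
D=P[:,:2]-O;X=D@EX;Y=D@EY
k=(X>.055)&(X<.13)&(abs(Y)<.093)&(P[:,2]>.034)&(P[:,2]<.042)
q=np.c_[X,Y][k]
im=np.zeros((100,200),np.uint8)
for a,b in q: im[int(a*1000)-50,int(b*1000)+100]=1
n,l,s,cc=cv2.connectedComponentsWithStats(cv2.dilate(im,np.ones((5,5))))
print([(round(c[1]+50),round(c[0]-100),st_[2:4].tolist()) for c,st_ in zip(cc[1:],s[1:])])
go(st(.030,0,.14),1.686)
```

```text
(array([ 4.901e+02, -3.000e-01]), array([49.1, 83.6]), 6.0) -0.05792273656782565
(array([491.1,  -1.1]), array([45.1, 79.8]), 5.8) -0.029988743097036252
[(83, -47, [21, 22]), (88, 12, [21, 22]), (88, -13, [21, 20]), (92, 73, [21, 19]), (100, -72, [21, 22])]
shift cm [-28.53   0.08  -0.3 ] turn -0.0 F [ 1.   0.4 -2.4] w 0.0298 t 3.25 at [0.4917 0.0024 0.141 ] yaw 1.686
```

View pics/s1.png

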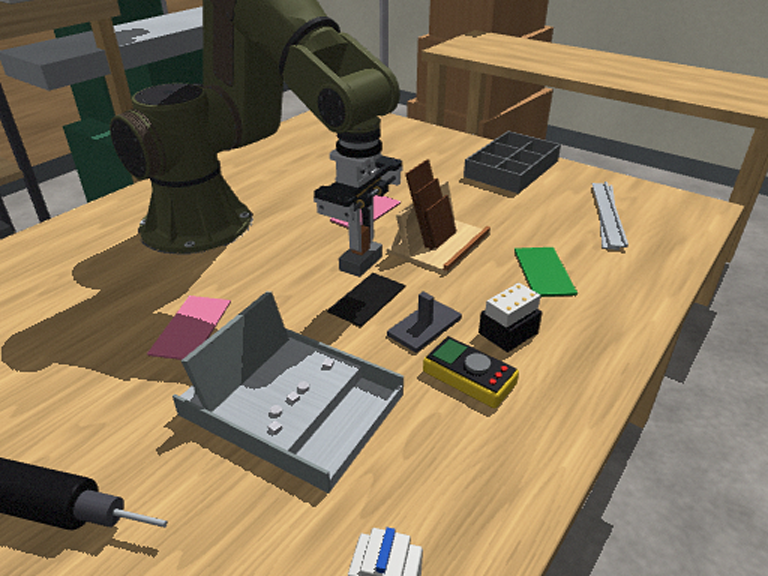

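>>> jog_arm(
  targets=[
    [2,[-4,0,-0.3],0],
    [2,[-8,0,-0.3],0],
    [2,[-12,0,-0.3],0],
    [2,[-16,0,-0.3],0],
    [2,[-20,0,-0.3],0],
    [2,[-24,0,-0.3],0],
    [2,[-27.5,0,-0.3],0],
    [2,[-27.5,0,-0.3],0],
    [2,[-27.5,2,-0.3],0],
    [2,[-27.5,3.5,-0.3],0],
  ],
)

```text
time_s: 4.25
ee_pos: [0.5263, -0.27, 0.1053]
eef_rot: [-1.569, -0.001, 1.686]
force: [-0.1, -0.1, -3.1]
grip_width: 0.0303
```

```bash
python3 go.py s .030 .010 .0875 1.686
```

```text
shift cm [-0.08  1.78  0.02] turn -0.0 F [-0.1 -0.1 -3.1] w 0.0303 t 4.25 at [ 0.5263 -0.27    0.1053] yaw 1.686
```

>>> jog_arm(
  targets=[
    [2,[0,1.2,0],0],
    [2,[0,1.7,0],0],
    [2,[0,1.7,0],0],
    [2,[0,1.7,-1.2],0],
    [2,[0,1.7,-2.2],0],
    [2,[0,1.7,-3.2],0],
    [2,[0,1.7,-4.2],0],
    [2,[0,1.7,-5.2],0],
    [2,[0,1.7,-6.2],0],
    [2,[0,1.7,-6.5],0],
  ],
)

```text
time_s: 5.25
ee_pos: [0.5925, -0.2627, 0.0904]
eef_rot: [-1.571, 0.0, 1.687]
force: [-0.1, -0.1, -2.8]
grip_width: 0.0301
```

>>> jog_arm(
  targets=[
    [2,[0,0,-1],0],
    [2,[0,0,-2],0],
    [2,[0,0,-3],0],
    [2,[0,0,-3.4],0],
    [2,[0,0,-3.4],0],
    [2,[0,0,-2],0],
    [2,[0,-3,1],0],
  ],
)

```text
time_s: 5.95
ee_pos: [0.58, -0.263, 0.1165]
eef_rot: [-1.565, -0.004, 1.687]
force: [0.5, -0.3, -2.7]
grip_width: 0.0298
```

```bash
python3 go.py s .030 -.052 .115 1.686
```

```text
shift cm [-6.35  0.15  5.43] turn 0.001 F [ 0.5 -0.3 -2.7] w 0.0298 t 5.95 at [ 0.58   -0.263   0.1165] yaw 1.687
```

>>> jog_arm(
  targets=[
    [2,[0,-1,2.5],0],
    [2,[0,-1,5.4],0],
    [2,[-3,-1,5.4],0],
    [2,[-6.4,0,5.4],0],
    [2,[-6.4,0,5.4],0],
    [2,[-6.4,2,5.4],0],
    [2,[-6.4,2.9,5.4],0],
    [2,[-6.4,2.9,5.4],0],
    [2,[-6.4,2.9,4.4],0],
    [2,[-6.4,2.9,3.4],0],
  ],
)

```text
time_s: 6.95
ee_pos: [0.5564, -0.3316, 0.0927]
eef_rot: [-1.572, 0.001, 1.686]
force: [-0.7, -1.3, -2.2]
grip_width: 0.0298
```

>>> jog_arm(
  targets=[
    [2,[0,0,-1],0],
    [2,[0,0,-2],0],
    [2,[0,0,-3],0],
    [2,[0,0,-4],0],
    [2,[0,0,-5],0],
    [2,[0,0,-6],0],
    [2,[0,0,-7],0],
    [2,[0,0,-7.9],0],
    [2,[0,0,-7.9],0],
    [2,[0,0,-7],0],
  ],
)

```text
time_s: 7.95
ee_pos: [0.6249, -0.3233, 0.091]
eef_rot: [-1.571, -0.0, 1.687]
force: [-0.5, 0.5, -3.5]
grip_width: 0.0299
```

>>> jog_arm(
  targets=[
    [2,[0,0,1],0],
    [2,[0,-3,1.5],0],
  ],
)

```text
time_s: 8.15
ee_pos: [0.6067, -0.3248, 0.1175]
eef_rot: [-1.564, -0.005, 1.685]
force: [-0.5, -0.1, -2.8]
grip_width: 0.0296
```

```bash
python3 go.py s .030 .053 .115 1.686
```

```text
shift cm [10.58  0.35  7.38] turn -0.001 F [-0.5 -0.1 -2.8] w 0.0296 t 8.15 at [ 0.6067 -0.3248  0.1175] yaw 1.685
```

>>> jog_arm(
  targets=[
    [2,[0,-1,3.5],0],
    [2,[0,-1,7.4],0],
    [2,[3.5,-1,7.4],0],
    [2,[7,-1,7.4],0],
    [2,[10.6,0,7.4],0],
    [2,[10.6,0,7.4],0],
    [2,[10.6,2,7.4],0],
    [2,[10.6,3.2,7.4],0],
    [2,[10.6,3.2,7.4],0],
    [2,[10.6,3.2,6.4],0],
  ],
)

```text
time_s: 9.15
ee_pos: [0.5336, -0.2279, 0.0897]
eef_rot: [-1.57, -0.0, 1.685]
force: [0.5, 0.1, -2.3]
grip_width: 0.0295
```

>>> jog_arm(
  targets=[
    [2,[0,0,-1],0],
    [2,[0,0,-2],0],
    [2,[0,0,-3],0],
    [2,[0,0,-4],0],
    [2,[0,0,-5],0],
    [2,[0,0,-6],0],
    [2,[0,0,-7],0],
    [2,[0,0,-8],0],
    [2,[0,0,-8.9],0],
    [2,[0,0,-8.9],0],
  ],
)

```text
time_s: 10.15
ee_pos: [0.6233, -0.2168, 0.0893]
eef_rot: [-1.571, 0.0, 1.687]
force: [-0.7, 0.0, -3.5]
grip_width: 0.0298
```

>>> jog_arm(
  targets=[
    [2,[0,0,1],0],
    [2,[0,0,2.5],0],
    [2,[0,-4,4],0],
    [2,[0,-8,8],0],
    [2,[0,-8,8],0],
  ],
)

```text
time_s: 10.65
ee_pos: [0.5419, -0.2274, 0.1741]
eef_rot: [-1.575, 0.003, 1.685]
force: [-0.4, 0.3, -3.3]
grip_width: 0.0298
```

Run:
```python
from h import *
from go import *
c=cam("scene"); save(c,"s2.png",(100,180,300,340),3.5)
P,C=cloud([c])
D=P[:,:2]-O;X=D@EX;Y=D@EY
def comp(k):
  im=np.zeros((300,240),np.uint8)
  for a,b in np.c_[X,Y][k]: im[int(a*1000),int(b*1000)+120]=1
  n,l,s,cc=cv2.connectedComponentsWithStats(cv2.dilate(im,np.ones((5,5))))
  print([(round(c[1]),round(c[0]-120),s_[2:4].tolist()) for c,s_ in zip(cc[1:],s[1:])])
comp((X>.03)&(X<.138)&(abs(Y)<.093)&(P[:,2]>.034)&(P[:,2]<.042))
comp((X>.144)&(X<.205)&(abs(Y)<.093)&(P[:,2]>.009)&(P[:,2]<.03))
# pad & scraper geometry for return: dark pixels
k=box(P,.4,.6,-.12,.12,.002,.012)&(C.max(1)<45); print("pad",k.sum(),rect(P[k]))
go([.492,.002,.14],1.686)
```

```text
[]
[(148, -47, [22, 12]), (148, -13, [20, 13]), (150, 12, [24, 14]), (151, 71, [22, 13]), (157, -70, [22, 20])]
pad 877 (array([525.9,   6.6]), array([138.4, 150.6]), 4.2)
shift cm [23.35  3.21  2.4 ] turn -0.001 F [-0.2  0.1 -1.9] w 0.0296 t 10.7 at [ 0.5423 -0.2272  0.1728] yaw 1.685
```

View pics/s2.png

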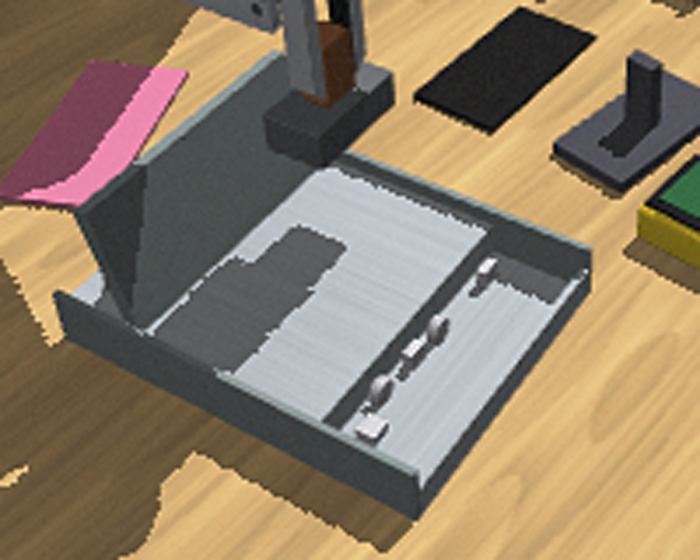

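Run:
```python
from h import *
from go import *
for n in("top","scene"):
  c=cam(n);P,C=cloud([c])
  k=box(P,.43,.545,-.12,.12,.001,.011)&(C.max(1)<45); q=P[k]; print("pad",k.sum(),rect(q),q.mean(0).round(4))
  k=box(P,.545,.70,-.1,.12,.008,.03)&(C.max(1)<90); print("stop base",k.sum(),rect(P[k]))
  k=box(P,.545,.70,-.1,.12,.045,.09); print("fin",k.sum(),rect(P[k]),P[k][:,2].max())
```

```text
pad 7 (array([492.5,  54.5]), array([90.6, 24.2]), 36.7) [0.5128 0.0691 0.0052]
stop base 750 (array([648.6, -10.6]), array([155. , 105.9]), 85.8)
fin 47 (array([632.5,   5.8]), array([13.6, 26.3]), 83.5) 0.07761383481139128
pad 875 (array([498.6,   6.5]), array([ 79.7, 151. ]), 3.0) [0.5    0.001  0.0057]
stop base 247 (array([634.1,   1.2]), array([128.3,  68.7]), 82.4)
fin 111 (array([632.9,   3. ]), array([16.9, 28.5]), 84.3) 0.07314049194471339
```

```bash
python3 go.py w .498 .005 .063 1.686
```

```text
shift cm [23.5  10.63  1.82] turn -0.0 F [ 0.1  0.2 -2. ] w 0.0299 t 10.8 at [ 0.543  -0.2264  0.1693] yaw 1.686
```

>>> jog_arm(
  targets=[
    [2,[4,0,1],0],
    [2,[8,0,1.8],0],
    [2,[12,0,1.8],0],
    [2,[16,0,1.8],0],
    [2,[20,2,1.8],0],
    [2,[23.5,4,1.8],0],
    [2,[23.5,6,1.8],0],
    [2,[23.5,8,1.8],0],
    [2,[23.5,9.5,1.8],0],
    [2,[23.5,10.2,1.8],0],
  ],
)

```text
time_s: 11.8
ee_pos: [0.4973, 0.0056, 0.0648]
eef_rot: [-1.567, -0.001, 1.687]
force: [0.1, -0.1, -3.1]
grip_width: 0.0298
```

>>> jog_arm(
  targets=[
    [2,[0,0.2,0],0],
    [2,[0,0.4,0],0],
    [2,[0,0.4,0],0],
    [2,[0,0.4,0],0],
  ],
)

```text
time_s: 12.2
ee_pos: [0.4984, 0.005, 0.064]
eef_rot: [-1.572, 0.0, 1.686]
force: [1.2, 0.6, -3.0]
grip_width: 0.0299
```

Still carrying its weight; lowering slightly more, then releasing.

>>> jog_arm(
  targets=[
    [2,[0,0.1,0],0],
    [2,[0,0.1,0],0],
  ],
)

```text
time_s: 12.4
ee_pos: [0.4985, 0.005, 0.0631]
eef_rot: [-1.572, 0.0, 1.686]
force: [0.0, -1.1, 1.8]
grip_width: 0.0298
```

>>> jog_arm(
  targets=[
    [4.5,[0,0.1,0],0],
    [4.5,[0,0.1,0],0],
    [4.5,[0,0.1,0],0],
    [4.5,[0,-2,0],0],
    [4.5,[0,-5,0],0],
    [5,[0,-9,0],0],
    [9,[0,-14,0],0],
    [9,[0,-14,0],0],
  ],
)

```text
time_s: 13.2
ee_pos: [0.5002, 0.0049, 0.2086]
eef_rot: [-1.58, 0.002, 1.686]
force: [-0.3, -1.5, -0.6]
grip_width: 0.0626
```

Run:
```python
from h import *
from go import *
n="scene"
c=cam(n);P,C=cloud([c]); np.savez("s3.npz",**c)
k=box(P,.4,.6,-.06,.08,.045,.1); print("handle",rect(P[k]),P[k][:,2].max())
t=cam("top");P2,C2=cloud([t]); np.savez("t3.npz",**t)
for A,Cc in((P,C),(P2,C2)):
  Q=A[box(A,.36,.52,.19,.32,.136,.2)]
  # tall board
  n_,m,cnt,b=plane(Q,tol=.0025); print("tall",n_.round(3),m.round(4),cnt,len(Q),"yaw",np.arctan2(n_[1],n_[0]),"lean",np.arctan2(n_[2],np.hypot(*n_[:2])),Q[:,1].min(),Q[:,1].max(),"ztop",np.percentile(Q[:,2],98))
  q=Q[Q[:,2]>.165]; print(" top edge",rect(q))
go([.442,.2555,.235],1.5708)
```

```text
handle (array([498. ,   2.1]), array([25.2, 32.1]), 2.0) 0.08201198257956621
tall [0.948 0.029 0.318] [0.447  0.2519 0.154 ] 177 210 yaw 0.03057240705995943 lean 0.3232815415066425 0.20801789150311123 0.29825096671582196 ztop 0.17082998617627496
 top edge (array([441.5, 249.3]), array([ 9.3, 80.8]), 3.6)
tall [0.924 0.027 0.382] [0.446  0.2539 0.1593] 134 168 yaw 0.02870866041527053 lean 0.39165639903614463 0.21277661095312012 0.2978503525554906 ztop 0.1736118591681477
 top edge (array([441. , 255.2]), array([ 7.3, 83.8]), 2.6)
shift cm [25.53 -3.2   2.71] turn 0.115 F [ 1.2  0.3 -1.6] w 0.0706 t 13.3 at [0.4983 0.005  0.2031] yaw 1.686
```

```bash
python3 go.py w .444 .255 .157 1.60
```

```text
shift cm [25.46  4.6   2.53] turn 0.086 F [ 1.2  0.3 -1.6] w 0.0706 t 13.3 at [0.4983 0.005  0.2031] yaw 1.686
```

>>> jog_arm(
  targets=[
    [9.4,[0,-4,0],0.086],
    [9.4,[4,-5,0.5],0.086],
    [9.4,[8.5,-5,1],0.086],
    [9.4,[13,-5,1.5],0.086],
    [9.4,[17,-5,2],0.086],
    [9.4,[21,-5,2.5],0.086],
    [9.4,[25.5,-5,2.5],0.086],
    [9.4,[25.5,-5,2.5],0.086],
    [9.4,[25.5,-5,2.5],0.086],
  ],
)

```text
time_s: 14.2
ee_pos: [0.4434, 0.2559, 0.2509]
eef_rot: [-1.568, 0.001, 1.602]
force: [-0.1, 0.1, -0.0]
grip_width: 0.0938
```

Run:
```python
from h import *
from go import *
go([.444,.255,.157],1.60)
c=cam("scene"); save(c,"s4.png",(200,60,350,190),5)
```

```text
shift cm [-0.08  9.39 -0.08] turn 0.002 F [-0.1  0.1 -0. ] w 0.0938 t 14.2 at [0.4434 0.2559 0.2509] yaw 1.602
```

View pics/s4.png

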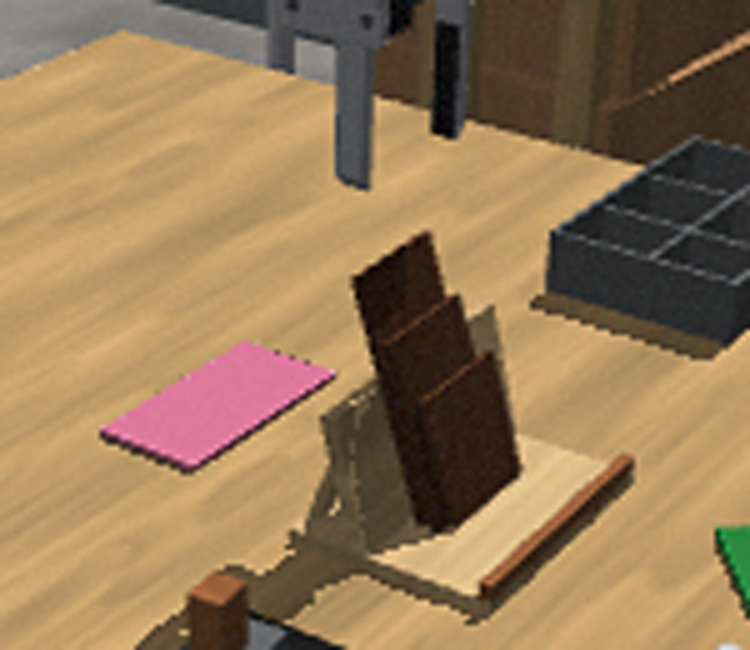

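The tallest brown edge is at crop (392,255), at the back of the stack. The middle board is in front at (425,320) and a short one at (460,380). Gripping the tall one by its side edges.

>>> jog_arm(
  targets=[
    [9.4,[-0.1,3,-0.1],0],
    [9.4,[-0.1,6,-0.1],0],
    [9.4,[-0.1,8,-0.1],0],
    [9.4,[-0.1,9.2,-0.1],0],
    [9.4,[-0.1,9.2,-0.1],0],
    [8,[-0.1,9.2,-0.1],0],
    [8,[-0.1,9.2,-0.1],0],
    [8,[-0.1,9.2,-0.1],0],
    [8,[-0.1,9.2,-0.1],0],
    [8,[-0.1,9.2,-0.1],0],
  ],
  grip_force=30,
)

```text
time_s: 15.25
ee_pos: [0.4454, 0.2546, 0.1613]
eef_rot: [-1.572, -0.0, 1.6]
force: [0.7, -1.6, 6.5]
grip_width: 0.0847
```

>>> jog_arm(
  targets=[
    [8,[0,-1,0.35],0],
    [8,[0,-2,0.7],0],
    [8,[0,-3,1.05],0],
    [8,[0,-4.5,1.6],0],
    [8,[0,-6,2.1],0],
    [8,[0,-8,2.8],0],
    [8,[0,-10,3.5],0],
    [8,[0,-12,4.2],0],
    [8,[0,-13,4.2],0],
    [8,[0,-13,4.2],0],
  ],
)

```text
time_s: 16.25
ee_pos: [0.4031, 0.2535, 0.2917]
eef_rot: [-1.572, -0.001, 1.6]
force: [-0.8, -0.3, -1.1]
grip_width: 0.0847
```

Run:
```python
from h import *
from go import *
go(st(.05,.053,.29),1.6876)
c=cam("scene"); save(c,"s5.png",(170,20,350,190),4.2);P,C=cloud([c])
Q=P[box(P,.3,.6,.2,.31,.14,.27)]; Q=Q[Q[:,2]<.26]
x,y,z=ctrl.get_obs()["ee_pos"]
n,m,k,b=plane(Q,tol=.0025);print(n.round(3),m.round(4)-[x,y,z],k,len(Q),"lean",np.arctan2(n[2],np.hypot(*n[:2])),"yaw",np.arctan2(n[1],n[0]),"zmin",Q[b][:,2].min()-z, "y",Q[b][:,1].min()-y,Q[b][:,1].max()-y)
```

```text
shift cm [-48.31   0.14 -12.38] turn -0.087 F [-0.8 -0.3 -1.1] w 0.0847 t 16.25 at [0.4031 0.2535 0.2917] yaw 1.6
[0.944 0.025 0.329] [ 0.0302037  -0.00230858 -0.08833366] 644 728 lean 0.33501131658138794 yaw 0.026274177736144537 zmin -0.14819646604612796 y -0.0466580160081313 0.044179495379712164
```

View pics/s5.png

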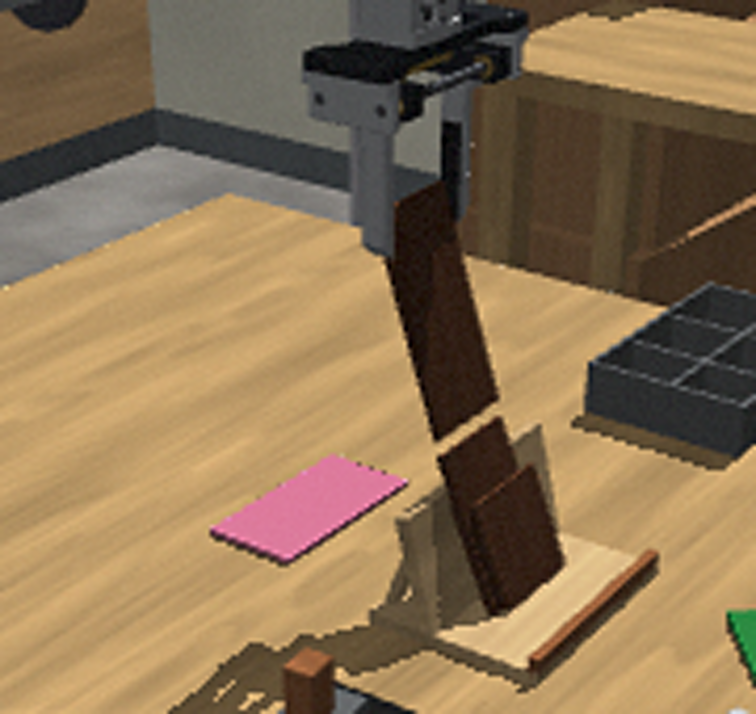

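```bash
python3 go.py s -.02 .053 .305 1.6876
```

```text
shift cm [-48.9   -1.46  -5.43] turn -0.087 F [-0.   0.  -2.1] w 0.0846 t 16.3 at [0.403  0.2533 0.2904] yaw 1.6
```

>>> jog_arm(
  targets=[
    [8,[-2,-1.5,0],-0.02],
    [8,[-6,-1.5,-0.5],-0.05],
    [8,[-10,-1.5,-1],-0.087],
    [8,[-14,-1.5,-1.5],-0.087],
    [8,[-18,-1.5,-2],-0.087],
    [8,[-22,-1.5,-2.5],-0.087],
    [8,[-26,-1.5,-3],-0.087],
    [8,[-30,-1.5,-3.5],-0.087],
    [8,[-34,-1.5,-4],-0.087],
    [8,[-38,-1.5,-4.5],-0.087],
  ],
)

```text
time_s: 17.3
ee_pos: [0.4589, -0.127, 0.3042]
eef_rot: [-1.569, -0.001, 1.687]
force: [1.2, 0.3, -1.2]
grip_width: 0.0844
```

>>> jog_arm(
  targets=[
    [8,[-4,0,0],0],
    [8,[-8,0,0],0],
    [8,[-11,0,0],0],
    [8,[-11,0,0],0],
    [8,[-11,0,0],0],
  ],
)

```text
time_s: 17.8
ee_pos: [0.4716, -0.2347, 0.304]
eef_rot: [-1.569, -0.002, 1.686]
force: [-0.0, 1.3, -1.5]
grip_width: 0.085
```

Run:
```python
from h import *
from go import *
go(st(-.03,.053,.19),1.6876)
c=cam("scene");P,C=cloud([c])
D=P[:,:2]-O;L=np.c_[D@EX,D@EY,P[:,2]]
x,y,z=ctrl.get_obs()["ee_pos"]; print("tcp stand",np.array([x-O[0],y-O[1]])@EX,np.array([x-O[0],y-O[1]])@EY)
Q=L[box(L,-.1,.1,-.02,.12,z-.16,z-.03)]
n,m,k,b=plane(Q,tol=.0025);B=Q[b];print(n.round(3),m.round(4),k,len(Q),"lean",np.arctan2(n[2],np.hypot(*n[:2])),"yaw",np.arctan2(n[1],n[0]),"zmin",B[:,2].min()-z,"y",np.percentile(B[:,1],[1,99]), "foot front x",B[B[:,2]<B[:,2].min()+.006][:,0].mean())
```

```text
shift cm [ 0.06 11.41  0.97] turn -0.002 F [-0.   1.3 -1.5] w 0.085 t 17.8 at [ 0.4716 -0.2347  0.304 ] yaw 1.686
tcp stand -0.019910176929865173 0.052818441604331995
[ 0.946 -0.002  0.325] [0.0086 0.0495 0.2167] 1647 1727 lean 0.33049203280187 yaw -0.002073643546916006 zmin -0.15185312740172036 y [0.00907387 0.09305869] foot front x 0.028713032633749525
```

>>> jog_arm(
  targets=[
    [8,[0,2,0.9],0],
    [8,[0,5,0.9],0],
    [8,[0,8,0.9],0],
    [8,[0,10,0.9],0],
    [8,[0,11,0.9],0],
    [8,[0,11.6,0.9],0],
    [8,[0,11.7,0.9],0],
    [8,[0,11.7,1.2],0],
    [8,[0,11.7,1.5],0],
    [8,[0,11.7,1.6],0],
  ],
)

```text
time_s: 18.85
ee_pos: [0.4558, -0.2365, 0.1891]
eef_rot: [-1.571, 0.001, 1.687]
force: [-1.0, -0.2, -0.4]
grip_width: 0.0846
```

>>> jog_arm(
  targets=[
    [8,[0,0.2,0],0],
    [8,[0,0.3,0],0],
    [8,[0,0.3,0],0],
  ],
)

```text
time_s: 19.15
ee_pos: [0.4559, -0.2363, 0.1853]
eef_rot: [-1.571, -0.0, 1.687]
force: [-0.4, 0.5, -1.0]
grip_width: 0.0847
```

```bash
cat > bd.py <<'E'
from go import *
def board(y0,y1,z0,z1,c=None):
    c=c or cam("scene");P,C=cloud([c])
    D=P[:,:2]-O;L=np.c_[D@EX,D@EY,P[:,2]]
    Q=L[box(L,-.1,.06,y0,y1,z0,z1)]
    n,m,k,b=plane(Q,tol=.0025);B=Q[b];print(n.round(3),m.round(4),k,len(Q),"lean",np.arctan2(n[2],np.hypot(*n[:2])).round(3),"yaw",np.arctan2(n[1],n[0]).round(3),"z",B[:,2].min().round(4),B[:,2].max().round(4),"y",np.percentile(B[:,1],[1,99]).round(4),"front x at z.032",(m[0]+(m[2]-.032)*n[2]/n[0]).round(4))
    return c
E
python3 - <<'E'
from bd import *
o=ctrl.get_obs();print(o["ee_pos"],o["force"],o["grip_width"]); board(.0,.11,.034,.15)
E
```

```text
[ 0.45591046 -0.23632502  0.18531065] [-0.3535574   0.50545416 -1.00135641] 0.08466427843093885
[ 0.946 -0.004  0.325] [-0.0058  0.0499  0.0945] 1294 1653 lean 0.331 yaw -0.004 z 0.0348 0.1499 y [0.0091 0.094 ] front x at z.032 0.0156
```

>>> jog_arm(
  targets=[
    [8,[0,0,0.2],0],
    [8,[0,0.15,0.2],0],
    [8,[0,0.25,0.2],0],
    [8,[0,0.25,0.2],0],
  ],
)

```text
time_s: 19.6
ee_pos: [0.4539, -0.2365, 0.1828]
eef_rot: [-1.571, -0.0, 1.687]
force: [-0.5, 0.2, -1.3]
grip_width: 0.0848
```

>>> jog_arm(
  targets=[
    [8,[0,0.1,0],0],
    [8,[0,0.15,0],0],
    [8,[0,0.15,0],0],
  ],
)

```text
time_s: 19.9
ee_pos: [0.454, -0.2366, 0.1815]
eef_rot: [-1.571, 0.0, 1.687]
force: [-0.4, 0.5, -0.3]
grip_width: 0.0844
```

>>> jog_arm(
  targets=[
    [8,[0,0.1,0],0],
    [8,[0,0.15,0],0],
    [8,[0,0.15,0],0],
  ],
)

```text
time_s: 20.2
ee_pos: [0.4541, -0.2366, 0.1811]
eef_rot: [-1.572, 0.001, 1.687]
force: [-4.6, 2.9, 12.6]
grip_width: 0.0846
```

Foot has touched down (12.6 N). Backing off a touch and releasing.

>>> jog_arm(
  targets=[
    [8,[0,-0.12,0],0],
    [8,[0,-0.12,0],0],
    [9.2,[0,-0.12,0],0],
    [9.2,[0,-0.12,0],0],
    [9.2,[0,-0.12,0],0],
    [9.2,[0,-2,0],0],
    [9.2,[0,-5,0],0],
    [9.2,[0,-9,0],0],
    [9.2,[0,-9,0],0],
  ],
)

```text
time_s: 21.1
ee_pos: [0.4551, -0.2373, 0.2748]
eef_rot: [-1.577, 0.005, 1.687]
force: [-0.4, 0.2, -0.3]
grip_width: 0.0918
```

Run:
```python
from bd import *
c=board(.0,.11,.034,.19)
P,C=cloud([c])
for z0,z1 in((.06,.098),(.102,.14)):
  Q=P[box(P,.38,.55,.19,.32,z0,z1)&(C.max(1)<110)]
  n,m,k,b=plane(Q,tol=.002);B=Q[b];print("rack",n.round(3),m.round(4),k,len(Q),"lean",np.arctan2(n[2],np.hypot(*n[:2])).round(3),"yaw",np.arctan2(n[1],n[0]).round(3),"z",B[:,2].min(),B[:,2].max(),"y",np.percentile(B[:,1],[1,99]).round(4))
t=cam("top");P,C=cloud([t]);Q=P[box(P,.38,.55,.19,.32,.102,.16)&(C.max(1)<110)];print("top",np.percentile(Q[:,1],[0,1,99,100]),Q[:,2].max(),rect(Q[Q[:,2]>.125]))
save(c,"s6.png",(240,60,340,190),4.4)
go([.46,.255,.26],1.60)
```

```text
[ 0.939 -0.002  0.344] [-0.0174  0.0501  0.1147] 1838 2233 lean 0.351 yaw -0.002 z 0.034 0.1899 y [0.0098 0.0939] front x at z.032 0.0128
rack [0.891 0.018 0.453] [0.4865 0.2636 0.0771] 142 365 lean 0.47 yaw 0.02 z 0.06032404617586484 0.096415742376598 y [0.2151 0.3062]
rack [0.9   0.022 0.436] [0.4635 0.2493 0.1161] 124 177 lean 0.451 yaw 0.025 z 0.1022587202873082 0.13228943097689372 y [0.21   0.2927]
top [0.19469827 0.20220272 0.29603679 0.29753918] 0.13668703901707202 (array([457.5, 255.5]), array([ 8.3, 84.1]), 3.2)
shift cm [48.76  0.99 -6.29] turn 0.087 F [-0.7 -0.3 -0.6] w 0.0918 t 21.2 at [ 0.4541 -0.2366  0.2702] yaw 1.687
```

View pics/s6.png

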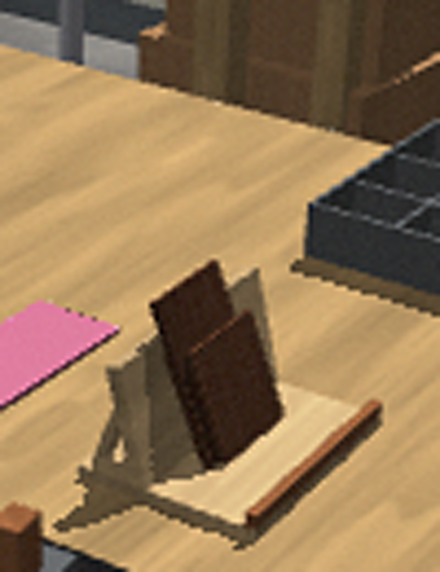

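Tall board stands well (lean 0.35, foot ≈10 mm). Next is the middle board, now the highest at crop (185,280).

>>> jog_arm(
  targets=[
    [9.4,[4,0,0],0.02],
    [9.4,[8.5,0,-0.5],0.05],
    [9.4,[13,0,-1],0.087],
    [9.4,[17.5,0,-2],0.087],
    [9.4,[22,0,-3],0.087],
    [9.4,[26.5,0,-4],0.087],
    [9.4,[31,0,-5],0.087],
    [9.4,[35.5,0,-6],0.087],
    [9.4,[40,0,-6.3],0.087],
    [9.4,[44.5,0,-6.3],0.087],
  ],
)

```text
time_s: 22.2
ee_pos: [0.4643, 0.2145, 0.2684]
eef_rot: [-1.569, 0.001, 1.6]
force: [0.3, -1.2, -0.6]
grip_width: 0.094
```

>>> jog_arm(
  targets=[
    [9.4,[4.2,0,0],0],
    [9.4,[4.2,2,0],0],
    [9.4,[4.2,4,0],0],
    [9.4,[4.2,4,0],0],
    [9.4,[4.2,4,0],0],
  ],
)

```text
time_s: 22.7
ee_pos: [0.4636, 0.2545, 0.2297]
eef_rot: [-1.569, 0.001, 1.6]
force: [0.3, 0.5, -0.1]
grip_width: 0.094
```

```bash
python3 go.py w .4605 .2545 .116 1.597
```

```text
shift cm [1.000e-02 1.137e+01 2.900e-01] turn 0.003 F [ 0.3  0.5 -0.1] w 0.094 t 22.7 at [0.4636 0.2545 0.2297] yaw 1.6
```

>>> jog_arm(
  targets=[
    [9.4,[0,4,0.3],0],
    [9.4,[0,7,0.3],0],
    [9.4,[0,9,0.3],0],
    [9.4,[0,10.5,0.3],0],
    [9.4,[0,11.3,0.3],0],
    [9.4,[0,11.3,0.3],0],
    [9.4,[0,11.3,0.3],0],
    [8,[0,11.3,0.3],0],
    [8,[0,11.3,0.3],0],
    [8,[0,11.3,0.3],0],
  ],
)

```text
time_s: 23.7
ee_pos: [0.4624, 0.2552, 0.1201]
eef_rot: [-1.576, -0.002, 1.599]
force: [-1.3, 0.0, 17.0]
grip_width: 0.085
```

>>> jog_arm(
  targets=[
    [8,[0,0,0],0],
    [8,[0,0,0],0],
    [8,[0,-0.5,0.24],0],
    [8,[0,-1,0.48],0],
    [8,[0,-1.8,0.85],0],
    [8,[0,-2.6,1.25],0],
    [8,[0,-3.5,1.7],0],
    [8,[0,-4.5,2.15],0],
    [8,[0,-5.5,2.65],0],
    [8,[0,-6.5,3.1],0],
  ],
)

```text
time_s: 24.7
ee_pos: [0.4306, 0.2537, 0.1838]
eef_rot: [-1.574, -0.001, 1.599]
force: [4.6, 0.8, -0.8]
grip_width: 0.0845
```

>>> jog_arm(
  targets=[
    [8,[0,-1,0.5],0],
    [8,[0,-2,1],0],
    [8,[0,-3,1.4],0],
    [8,[0,-4.5,1.5],0],
    [8,[0,-6,1.5],0],
    [8,[0,-8,1.5],0],
    [8,[0,-8,1.5],0],
  ],
)

```text
time_s: 25.4
ee_pos: [0.4148, 0.2536, 0.2642]
eef_rot: [-1.573, -0.001, 1.6]
force: [0.8, 0.3, -0.1]
grip_width: 0.085
```

Run:
```python
from h import *
from go import *
go(st(-.02,-.053,.305),1.6876)
c=cam("scene"); save(c,"s7.png",(200,40,350,190),4);P,C=cloud([c])
x,y,z=ctrl.get_obs()["ee_pos"]
Q=P[box(P,.3,.6,.2,.31,z-.125,z-.03)]
n,m,k,b=plane(Q,tol=.0025);print(n.round(3),m.round(4)-[x,y,z],k,len(Q),"lean",np.arctan2(n[2],np.hypot(*n[:2])),"yaw",np.arctan2(n[1],n[0]),"zmin",Q[b][:,2].min()-z, "y",Q[b][:,1].min()-y,Q[b][:,1].max()-y)
Q=P[box(P,.40,.56,.19,.32,.03,.098)&(C.max(1)<110)]
n,m,k,b=plane(Q,tol=.002);B=Q[b];print("short",n.round(3),m.round(4),k,len(Q),"lean",np.arctan2(n[2],np.hypot(*n[:2])).round(3),"z",B[:,2].min(),B[:,2].max(),"y",np.percentile(B[:,1],[1,99]).round(4))
```

```text
shift cm [-59.45  -4.15  -5.17] turn -0.087 F [ 0.8  0.3 -0.1] w 0.085 t 25.4 at [0.4148 0.2536 0.2642] yaw 1.6
[0.903 0.026 0.43 ] [ 0.03293528 -0.00259096 -0.0667627 ] 444 499 lean 0.444216318121544 yaw 0.028456995170388057 zmin -0.10564206934867576 y -0.0476432223725175 0.04255391089598948
short [0.889 0.016 0.457] [0.491  0.2645 0.0605] 266 663 lean 0.474 z 0.030114228473891336 0.09146202794435132 y [0.2229 0.3077]
```

View pics/s7.png

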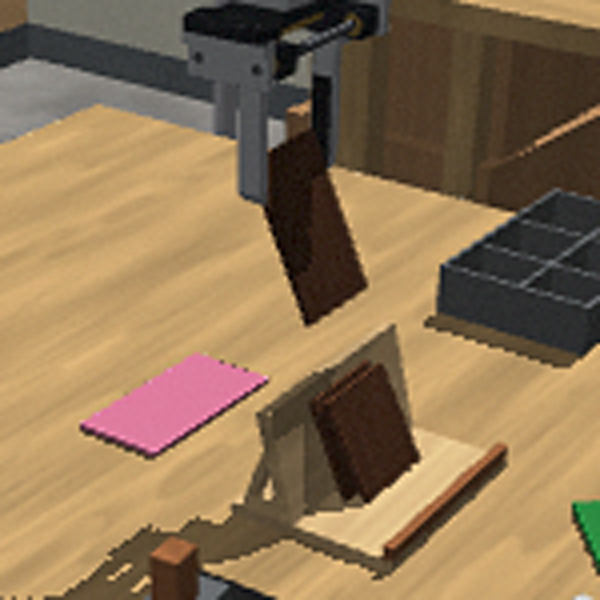

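```bash
python3 go.py s .09 -.053 .265 1.6876
```

```text
shift cm [-58.47  -0.27 -16.15] turn -0.087 F [-0.  -0.5 -1.7] w 0.0844 t 25.45 at [0.4146 0.2534 0.2626] yaw 1.6
```

>>> jog_arm(
  targets=[
    [8,[-2,-1,-2],-0.02],
    [8,[-6,-1,-5],-0.05],
    [8,[-10,-1,-8],-0.087],
    [8,[-14,-1,-11],-0.087],
    [8,[-18,-1,-13.5],-0.087],
    [8,[-22,-1,-16],-0.087],
    [8,[-26.5,-1,-16.2],-0.087],
    [8,[-31,-1,-16.2],-0.087],
    [8,[-35.5,-1,-16.2],-0.087],
    [8,[-40,-1,-16.2],-0.087],
  ],
)

```text
time_s: 26.45
ee_pos: [0.5877, -0.1434, 0.2704]
eef_rot: [-1.569, -0.001, 1.687]
force: [-0.1, -0.5, -0.6]
grip_width: 0.0846
```

>>> jog_arm(
  targets=[
    [8,[-4.5,0,0],0],
    [8,[-9,0,0],0],
    [8,[-13.5,0,0],0],
    [8,[-18.5,0,0],0],
    [8,[-18.5,0,0],0],
    [8,[-18.5,0,0],0],
  ],
)

```text
time_s: 27.05
ee_pos: [0.6093, -0.3261, 0.2697]
eef_rot: [-1.568, -0.002, 1.686]
force: [1.4, 0.8, -1.2]
grip_width: 0.0846
```

```bash
python3 go.py s -.010 -.053 .145 1.6876
```

```text
shift cm [ 0.11 12.5  11.57] turn -0.002 F [ 1.4  0.8 -1.2] w 0.0846 t 27.05 at [ 0.6093 -0.3261  0.2697] yaw 1.686
```

>>> jog_arm(
  targets=[
    [8,[0.1,3,2],0],
    [8,[0.1,6,5],0],
    [8,[0.1,9,8],0],
    [8,[0.1,11,10],0],
    [8,[0.1,12,11.2],0],
    [8,[0.1,12.6,11.6],0],
    [8,[0.1,12.6,11.6],0],
    [8,[0.1,12.6,11.6],0],
  ],
)

```text
time_s: 27.85
ee_pos: [0.4953, -0.3375, 0.1466]
eef_rot: [-1.572, 0.001, 1.688]
force: [-0.6, -0.6, -0.6]
grip_width: 0.0847
```

Run:
```python
from bd import *
board(-.11,0,.034,.11); go(st(-.02,-.053,.14),1.6876)
```

```text
[0.903 0.001 0.43 ] [ 0.0249 -0.0564  0.0757] 1087 1617 lean 0.445 yaw 0.001 z 0.0364 0.1099 y [-0.0965 -0.0127] front x at z.032 0.0457
shift cm [-0.01  0.67  1.15] turn 0.0 F [-0.1  0.3 -0.8] w 0.0845 t 27.9 at [ 0.4953 -0.3377  0.1467] yaw 1.688
```

>>> jog_arm(
  targets=[
    [8,[0,0,0],0],
    [8,[0,0,0],0],
    [8,[0,0,0],0],
    [8,[0,0,0],0],
    [8,[0,0,0],0],
  ],
  grip_force=4,
)

```text
time_s: 28.4
ee_pos: [0.4945, -0.338, 0.146]
eef_rot: [-1.571, -0.0, 1.687]
force: [0.8, -0.2, -0.6]
grip_width: 0.085
```

Run:
```python
from bd import *
board(-.11,0,.034,.11); go(st(-.02,-.053,.14),1.6876)
```

```text
[ 0.905 -0.006  0.425] [ 0.0237 -0.0574  0.0751] 1083 1623 lean 0.439 yaw -0.006 z 0.0381 0.1099 y [-0.0981 -0.0134] front x at z.032 0.044
shift cm [0.01 0.6  1.06] turn -0.001 F [ 0.5  0.5 -0.3] w 0.0851 t 28.45 at [ 0.4945 -0.3381  0.146 ] yaw 1.687
```

>>> jog_arm(
  targets=[
    [8,[0,0,0.3],0],
    [8,[0,0,0.8],0],
    [8,[0,0.3,1.3],0],
    [8,[0,0.6,1.5],0],
    [8,[0,0.7,1.65],0],
    [8,[0,0.7,1.65],0],
  ],
  grip_force=20,
)

```text
time_s: 29.05
ee_pos: [0.4788, -0.3401, 0.1401]
eef_rot: [-1.574, 0.001, 1.686]
force: [3.9, 1.6, 7.5]
grip_width: 0.0847
```

Run:
```python
from bd import *
board(-.11,0,.034,.11); go(st(-.02,-.053,.14),1.6876)
```

```text
[0.902 0.008 0.432] [ 0.007  -0.0567  0.0724] 1134 1606 lean 0.446 yaw 0.008 z 0.0342 0.11 y [-0.0979 -0.0137] front x at z.032 0.0264
shift cm [ 0.03  0.01 -0.51] turn -0.001 F [4.  1.6 8.8] w 0.0848 t 29.1 at [ 0.4788 -0.3401  0.1401] yaw 1.687
```

>>> jog_arm(
  targets=[
    [8,[0,0,-0.15],0],
    [8,[0,0.1,-0.15],0],
    [8,[0,0.1,-0.15],0],
  ],
)

```text
time_s: 29.4
ee_pos: [0.4795, -0.3401, 0.1397]
eef_rot: [-1.572, 0.001, 1.687]
force: [-6.0, 2.3, 17.2]
grip_width: 0.0849
```

>>> jog_arm(
  targets=[
    [8,[0,0.1,0],0],
    [8,[0,0.15,0],0],
    [8,[0,0.15,0],0],
  ],
)

```text
time_s: 29.7
ee_pos: [0.4796, -0.3401, 0.1393]
eef_rot: [-1.572, 0.001, 1.687]
force: [-10.2, 4.6, 28.2]
grip_width: 0.0846
```

>>> jog_arm(
  targets=[
    [8,[0,-0.2,0.1],0],
    [8,[0,-0.2,0.1],0],
    [8.8,[0,-0.2,0.1],0],
    [8.8,[0,-0.2,0.1],0],
    [8.8,[0,-0.2,0.1],0],
    [8.8,[0,-0.2,0.1],0],
  ],
)

```text
time_s: 30.3
ee_pos: [0.4791, -0.341, 0.1401]
eef_rot: [-1.573, 0.003, 1.687]
force: [0.1, -4.0, 9.9]
grip_width: 0.0877
```

Run:
```python
from bd import *
board(-.11,0,.034,.11); go(st(-.02,-.053,.14),1.6876); board(.0,.11,.034,.19)
```

```text
[ 0.89  -0.004  0.455] [ 0.0052 -0.0577  0.0725] 1161 1639 lean 0.473 yaw -0.005 z 0.0342 0.1098 y [-0.0982 -0.014 ] front x at z.032 0.026
shift cm [ 0.13  0.01 -0.5 ] turn -0.001 F [-0.4 -4.3 10.4] w 0.0877 t 30.35 at [ 0.4791 -0.3411  0.1401] yaw 1.687
[ 0.939 -0.001  0.343] [-0.0149  0.0522  0.1075] 1656 1986 lean 0.35 yaw -0.001 z 0.0343 0.1897 y [0.0098 0.0944] front x at z.032 0.0127
```

>>> jog_arm(
  targets=[
    [9.2,[-0.15,0,0],0],
    [9.2,[-0.15,0,0],0],
    [9.2,[-0.15,0,0],0],
    [9.2,[-0.15,-1,0],0],
    [9.2,[-0.15,-3,0],0],
    [9.2,[-0.15,-6,0],0],
    [9.2,[-0.15,-10,-2],0],
    [9.2,[-0.15,-10,-6],0],
    [9.2,[-0.15,-10,-9],0],
    [9.2,[-0.15,-10,-9],0],
  ],
)

```text
time_s: 31.4
ee_pos: [0.5703, -0.3298, 0.2378]
eef_rot: [-1.57, -0.001, 1.689]
force: [-0.8, 0.8, -0.5]
grip_width: 0.0924
```

Run:
```python
from bd import *
c=board(-.11,0,.034,.11); save(c,"s8.png",(100,150,320,340),3.4); go(st(.055,-.055,.058),1.6876); board(.0,.11,.034,.19)
```

```text
[ 0.892 -0.002  0.452] [ 0.0051 -0.0573  0.0727] 1179 1640 lean 0.469 yaw -0.002 z 0.034 0.11 y [-0.0979 -0.0138] front x at z.032 0.0257
shift cm [-0.11 17.98  1.02] turn 0.001 F [-0.1 -0.  -0.6] w 0.0918 t 31.45 at [ 0.5688 -0.3303  0.2377] yaw 1.689
[0.939 0.001 0.343] [-0.0168  0.0484  0.113 ] 1773 2145 lean 0.35 yaw 0.001 z 0.0341 0.19 y [0.0092 0.0933] front x at z.032 0.0128
```

View pics/s8.png

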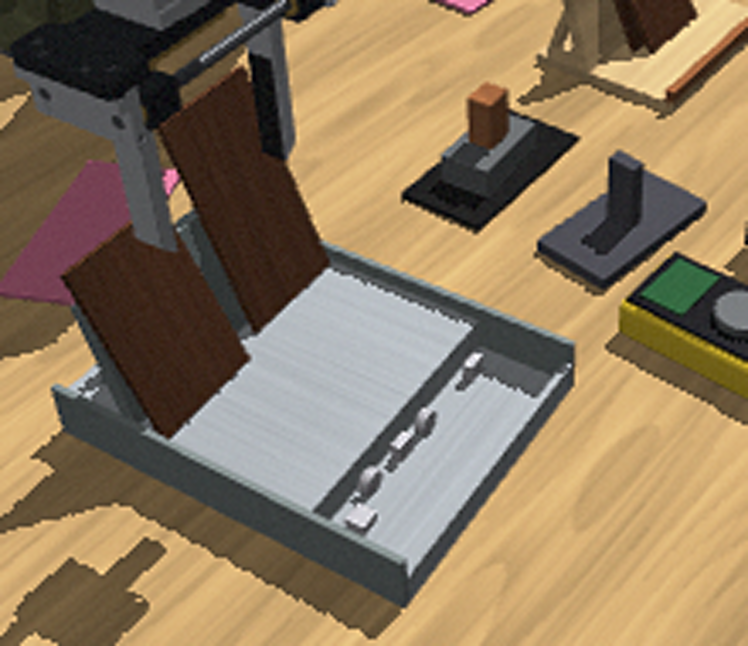

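>>> jog_arm(
  targets=[
    [0,[-0.1,4,0.3],0],
    [0,[-0.1,8,0.6],0],
    [0,[-0.1,12,0.8],0],
    [0,[-0.1,15,0.8],0],
    [0,[-0.1,17,0.8],0],
    [0,[-0.1,18.2,0.8],0],
    [0,[-0.1,18.2,0.8],0],
    [0,[-0.1,18.2,0.8],0],
  ],
)

```text
time_s: 32.3
ee_pos: [0.5604, -0.3333, 0.0577]
eef_rot: [-1.572, 0.001, 1.687]
force: [-1.2, 0.2, -0.3]
grip_width: 0.0314
```

```bash
python3 go.py s .024 -.056 .055 1.6876
```

```text
shift cm [0.   0.27 3.26] turn -0.001 F [-1.2  0.2 -0.3] w 0.0314 t 32.3 at [ 0.5604 -0.3333  0.0577] yaw 1.687
```

>>> jog_arm(
  targets=[
    [0,[0,0.2,0],0],
    [0,[0,0.2,0.6],0],
    [0,[0,0.2,1.2],0],
    [0,[0,0.2,1.7],0],
    [0,[0,0.2,2.1],0],
    [0,[0,0.2,2.3],0],
    [0,[0,0.2,2.5],0],
    [0,[0,0.2,2.7],0],
    [0,[0,0.2,2.9],0],
    [0,[0,0.2,2.9],0],
  ],
)

```text
time_s: 33.3
ee_pos: [0.5313, -0.3362, 0.0545]
eef_rot: [-1.571, -0.0, 1.687]
force: [0.2, 0.6, -0.3]
grip_width: 0.0006
```

Run:
```python
from bd import *
board(-.11,-0.005,.05,.14); go(st(.02,-.056,.055),1.6876); board(.0,.11,.034,.19)
```

```text
[ 1.    -0.018  0.002] [ 0.0372 -0.059   0.0831] 207 577 lean 0.002 yaw -0.018 z 0.0501 0.1367 y [-0.0708 -0.0442] front x at z.032 0.0373
shift cm [-0.04 -0.05  0.75] turn -0.001 F [-0.8  0.3 -1.1] w 0.0003 t 33.35 at [ 0.5314 -0.3362  0.0545] yaw 1.687
[ 0.94  -0.003  0.342] [-0.0075  0.058   0.0873] 635 1150 lean 0.349 yaw -0.003 z 0.034 0.1788 y [0.0105 0.0993] front x at z.032 0.0127
```

Run:
```python
from bd import *
c=board(-.098,-0.076,.036,.14); board(-.04,-.014,.036,.14,c)
```

```text
[ 0.917 -0.023  0.399] [ 0.0103 -0.0864  0.0536] 137 229 lean 0.411 yaw -0.025 z 0.0363 0.0759 y [-0.0973 -0.0764] front x at z.032 0.0197
[0.896 0.118 0.428] [ 0.0142 -0.0184  0.0464] 30 32 lean 0.443 yaw 0.131 z 0.0385 0.0623 y [-0.0244 -0.0142] front x at z.032 0.0211
```

Foot moved from 25.7 to about 20 mm. Pushing another 4.5 mm.

>>> jog_arm(
  targets=[
    [0,[0,0,0.15],0],
    [0,[0,0,0.3],0],
    [0,[0,0,0.45],0],
    [0,[0,0,0.45],0],
    [0,[0,0,0],0],
    [0,[0,0,-1.5],0],
    [0,[0,0,-4],0],
    [0,[0,-4,-6],0],
    [0,[0,-8,-8],0],
    [4,[0,-13,-8],0],
  ],
)

```text
time_s: 34.45
ee_pos: [0.6122, -0.3257, 0.1843]
eef_rot: [-1.569, -0.002, 1.688]
force: [-0.3, 0.1, -0.4]
grip_width: 0.0053
```

Run:
```python
from bd import *
c=board(-.11,0,.034,.15); board(.0,.11,.034,.19,c)
P,C=cloud([c])
k=box(P,.55,.72,-.1,.12,.005,.02)&(C.max(1)<100); print("stop base",rect(P[k]))
k=box(P,.55,.72,-.1,.12,.045,.08);print("fin",rect(P[k]))
k=box(P,.4,.6,-.06,.08,.045,.1)&(P[:,0]<.55); print("handle",rect(P[k]))
go([.633,.0025,.15],1.48); go([.633,.0025,.15],1.6876)
```

```text
[ 0.932 -0.001  0.364] [-0.0079 -0.0593  0.091 ] 1617 2080 lean 0.372 yaw -0.001 z 0.0342 0.15 y [-0.0975 -0.0137] front x at z.032 0.0151
[ 0.94  -0.008  0.342] [-0.0013  0.0331  0.0709] 295 499 lean 0.349 yaw -0.009 z 0.034 0.1899 y [0.0093 0.1002] front x at z.032 0.0128
stop base (array([ 6.529e+02, -6.000e-01]), array([135.1, 110.8]), 78.1)
fin (array([671.7,  19.4]), array([111.1,  25.4]), 22.2)
handle (array([498.1,   2.2]), array([25. , 34.6]), 5.3)
shift cm [32.56  4.36 -5.75] turn 0.208 F [0.7 0.3 8.2] w 0.0094 t 34.5 at [ 0.6137 -0.3273  0.1952] yaw 1.688
shift cm [32.56  4.36 -5.75] turn 0.001 F [0.7 0.3 8.2] w 0.0094 t 34.5 at [ 0.6137 -0.3273  0.1952] yaw 1.688
```

>>> jog_arm(
  targets=[
    [5,[4,0,-0.7],0.1],
    [5,[8,0,-1.4],0.2],
    [5,[12,0,-2.1],0.238],
    [5,[16,0,-2.8],0.238],
    [5,[20,0,-3.5],0.238],
    [5,[24,0,-4.2],0.238],
    [5,[28,0,-5],0.238],
    [5,[32.5,0,-5.7],0.238],
    [5,[32.5,0,-5.7],0.238],
    [5,[32.5,0,-5.7],0.238],
  ],
)

```text
time_s: 35.5
ee_pos: [0.63, 0.0031, 0.1844]
eef_rot: [-1.571, 0.0, 1.451]
force: [0.9, -0.3, -0.5]
grip_width: 0.0501
```

Run:
```python
from bd import *
c=cam("scene");P,C=cloud([c])
k=box(P,.55,.70,-.08,.1,.008,.018)&(C.max(1)<100); print("stop base",k.sum(),rect(P[k]))
k=box(P,.55,.70,-.08,.1,.045,.08);print("fin",k.sum(),rect(P[k]))
go([.633,.0035,.048],1.45)
```

```text
stop base 675 (array([633.5,   1.6]), array([130.3,  70.6]), 83.6)
fin 112 (array([633.2,   3.3]), array([17.8, 27.6]), 85.1)
shift cm [ 0.18 13.64 -0.29] turn -0.001 F [-0.1 -0.7  1. ] w 0.0499 t 35.55 at [0.6299 0.0021 0.1844] yaw 1.449
```

>>> jog_arm(
  targets=[
    [5,[0.1,4,-0.3],0],
    [5,[0.1,8,-0.3],0],
    [5,[0.1,11,-0.3],0],
    [5,[0.1,13,-0.3],0],
    [5,[0.1,13.6,-0.3],0],
    [5,[0.1,13.6,-0.3],0],
    [0.5,[0.1,13.6,-0.3],0],
    [0.5,[0.1,13.6,-0.3],0],
    [0.5,[0.1,13.6,-0.3],0],
    [0.5,[0.1,13.6,-0.3],0],
  ],
  grip_force=50,
)

```text
time_s: 36.55
ee_pos: [0.6332, 0.0031, 0.0491]
eef_rot: [-1.572, -0.0, 1.449]
force: [-0.5, -1.1, -0.2]
grip_width: 0.0215
```

>>> jog_arm(
  targets=[
    [0.5,[0,0,0],0],
    [0.5,[0,0,0],0],
    [0.5,[0,0,0],0],
    [0.5,[0,-2,0],0],
    [0.5,[0,-5,0],0],
    [0.5,[0,-8,0],0],
    [0.5,[0,-10,0],0],
    [0.5,[0,-10,0],0],
  ],
)

```text
time_s: 37.35
ee_pos: [0.6338, 0.0029, 0.1507]
eef_rot: [-1.574, -0.0, 1.449]
force: [0.8, -0.9, -4.2]
grip_width: 0.014
```

Run:
```python
from bd import *
x,y,z=ctrl.get_obs()["ee_pos"]
c=cam("scene");P,C=cloud([c])
k=box(P,.55,.70,-.1,.1,z-.06,z-.022); print("stop base",k.sum(),rect(P[k]),P[k][:,2].min()-z)
go(st(.085,0,.15),1.6876)
```

```text
stop base 856 (array([632.6,   1.1]), array([132.3,  74.3]), 82.2) -0.05030856378763729
shift cm [-28.14  -0.16   1.69] turn -0.239 F [ 0.2 -0.1 -5.7] w 0.0138 t 37.4 at [0.633  0.003  0.1484] yaw 1.449
```

>>> jog_arm(
  targets=[
    [0.5,[-4,0,0],-0.1],
    [0.5,[-8,0,0],-0.2],
    [0.5,[-12,0,0.5],-0.239],
    [0.5,[-16,0,0.8],-0.239],
    [0.5,[-20,0,1],-0.239],
    [0.5,[-24,0,1.4],-0.239],
    [0.5,[-28.1,0,1.7],-0.239],
    [0.5,[-28.1,0,1.7],-0.239],
    [0.5,[-28.1,0,1.7],-0.239],
  ],
)

```text
time_s: 38.3
ee_pos: [0.581, -0.2741, 0.146]
eef_rot: [-1.568, -0.002, 1.686]
force: [0.7, 0.1, -4.2]
grip_width: 0.0136
```

Run:
```python
from bd import *
x,y,z=ctrl.get_obs()["ee_pos"]
c=cam("scene");P,C=cloud([c]);D=P[:,:2]-O;L=np.c_[D@EX,D@EY,P[:,2]]
k=box(L,.03,.16,-.1,.1,z-.06,z-.022); print("stop base",k.sum(),rect(L[k]))
go(st(.056,0,.080),1.6876)
```

```text
stop base 1294 (array([82.4, -1.3]), array([132. ,  72.4]), 90.0)
shift cm [-0.12  6.66  2.84] turn 0.0 F [ 0.3 -0.  -5. ] w 0.0138 t 38.35 at [ 0.5814 -0.2732  0.1465] yaw 1.688
```

>>> jog_arm(
  targets=[
    [0.5,[0,2,1],0],
    [0.5,[0,4,2],0],
    [0.5,[0,5.2,2.6],0],
    [0.5,[0,6,2.6],0],
    [0.5,[0,6.4,2.6],0],
    [0.5,[0,6.6,2.6],0],
    [0.5,[0,6.6,2.6],0],
  ],
)

```text
time_s: 39.05
ee_pos: [0.5566, -0.2767, 0.0828]
eef_rot: [-1.571, 0.0, 1.688]
force: [0.4, 0.1, -4.8]
grip_width: 0.0139
```

>>> jog_arm(
  targets=[
    [0.5,[0,0.1,0],0],
    [0.5,[0,0.2,0],0],
    [0.5,[0,0.2,0],0],
  ],
)

```text
time_s: 39.35
ee_pos: [0.5562, -0.2768, 0.0806]
eef_rot: [-1.571, 0.0, 1.688]
force: [-1.0, -0.2, -4.9]
grip_width: 0.014
```

>>> jog_arm(
  targets=[
    [0.5,[0,0.1,0],0],
    [0.5,[0,0.2,0],0],
    [0.5,[0,0.2,0],0],
  ],
)

```text
time_s: 39.65
ee_pos: [0.5563, -0.2769, 0.0789]
eef_rot: [-1.571, 0.0, 1.688]
force: [-1.8, 0.4, 1.2]
grip_width: 0.0138
```

Run:
```python
from bd import *
c=cam("scene");P,C=cloud([c]);D=P[:,:2]-O;L=np.c_[D@EX,D@EY,P[:,2]]
k=box(L,.018,.13,-.08,.08,.037,.048); print("stop base",k.sum(),rect(L[k]),L[k][:,2].mean())
go(st(.056,0,.080),1.6876)
```

```text
stop base 1062 (array([58.4, -1. ]), array([131.2,  71. ]), 89.5) 0.041668221868727096
shift cm [-0.04 -0.11  0.31] turn 0.0 F [-2.4  0.1  1.9] w 0.0134 t 39.7 at [ 0.5563 -0.2769  0.0789] yaw 1.688
```

>>> jog_arm(
  targets=[
    [4,[0,0,0],0],
    [4,[0,0,0],0],
    [4,[0,0,0],0],
    [4,[0,0,0],0],
    [4,[0,-2,0],0],
    [4,[0,-5,-1],0],
    [4,[0,-9,-4],0],
    [4,[0,-14,-6],0],
    [4,[10,-14,-6],0],
    [4,[10,-14,-6],0],
  ],
)

```text
time_s: 40.7
ee_pos: [0.6046, -0.17, 0.2196]
eef_rot: [-1.573, 0.001, 1.686]
force: [1.2, 0.6, -1.4]
grip_width: 0.0399
```

>>> jog_arm(
  targets=[
    [4,[5,0,3],0],
    [4,[10,0,6],0],
    [4,[15,0,9],0],
    [4,[20,0,12],0],
    [4,[25,0,12],0],
    [4,[30,0,12],0],
    [4,[30,0,12],0],
    [4,[30,0,12],0],
    [4,[30,0,12],0],
  ],
)

```text
time_s: 41.6
ee_pos: [0.4498, 0.1136, 0.2186]
eef_rot: [-1.571, 0.0, 1.689]
force: [-0.0, -0.8, -0.2]
grip_width: 0.0401
```

Run:
```python
from bd import *
c=board(-.11,0,.045,.15); board(.0,.11,.045,.19,c); save(c,"s9.png")
P,C=cloud([c]);D=P[:,:2]-O;L=np.c_[D@EX,D@EY,P[:,2]]
k=box(L,.018,.13,-.08,.08,.037,.048); print("stop base",rect(L[k]))
k=box(L,.143,.207,-.095,.095,.009,.04);
im=np.zeros((300,240),np.uint8)
for a,b,_ in L[k]: im[int(a*1000),int(b*1000)+120]=1
n,l,s,cc=cv2.connectedComponentsWithStats(cv2.dilate(im,np.ones((5,5))));print([(round(q[1]),round(q[0]-120)) for q in cc[1:]],L[k][:,2].max())
k=box(P,.4,.55,-.06,.08,.045,.1); print("handle",rect(P[k]))
k=box(P,.4,.545,-.12,.12,.001,.011)&(C.max(1)<45); print("pad",rect(P[k]))
Q=P[box(P,.40,.56,.19,.32,.03,.098)&(C.max(1)<110)]
n,m,k,b=plane(Q,tol=.002);print("short lean",np.arctan2(n[2],np.hypot(*n[:2])).round(3))
go([.4,.3,.3],1.6)
```

```text
[ 0.932 -0.003  0.363] [-0.0111 -0.0571  0.0989] 1567 1955 lean 0.371 yaw -0.003 z 0.045 0.15 y [-0.0973 -0.0133] front x at z.032 0.015
[ 0.94  -0.002  0.342] [-0.0195  0.0499  0.1206] 1696 2009 lean 0.35 yaw -0.002 z 0.0451 0.1899 y [0.0096 0.0933] front x at z.032 0.0128
stop base (array([58.5, -1.4]), array([131.4,  73.1]), 89.7)
[(148, -47), (148, -12), (150, 12), (150, 71), (157, -70), (166, 65)] 0.02510005043134189
handle (array([498.7,   2.5]), array([25.3, 33.9]), 2.8)
pad (array([498.6,   5.7]), array([ 81. , 153.8]), 1.1)
short lean 0.51
shift cm [19.16 -8.15  2.77] turn 0.088 F [ 0.4 -0.6  0.6] w 0.04 t 41.65 at [0.4499 0.113  0.2185] yaw 1.688
```

View pics/s9.png

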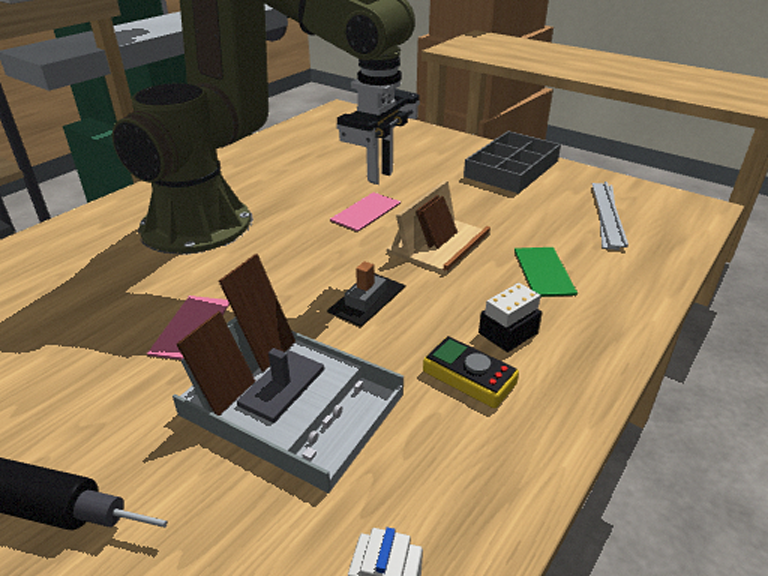

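Run:
```python
from h import *
c=cam("scene");P,C=cloud([c])
k=box(P,.5,.62,.17,.35,.018,.027)&(C[:,0]>C[:,2]+40);print("lip",k.sum(),rect(P[k]))
Q=P[box(P,.40,.56,.19,.32,.013,.098)&(C.max(1)<60)]
n,m,_,b=plane(Q,tol=.002);B=Q[b];print(n.round(3),m.round(3),"foot front x",m[0]+(m[2]-.011)*n[2]/n[0],"y",np.percentile(B[:,1],[1,99]))
```

```text
lip 96 (array([541.8, 257.8]), array([ 64.8, 176.6]), 1.3)
[0.872 0.012 0.489] [0.497 0.261 0.05 ] foot front x 0.5186069348846857 y [0.22260653 0.30444204]
```

```bash
python3 -c "
from station import ctrl
print(ctrl.hand_in(), ctrl.get_obs()['time_s'])"
```

```text
the job is handed in; nothing more can be done
the job is handed in; nothing more can be done
```

The job is done and handed in at about 42 s of the 210 s allowed. `hand_in` gives no verdict, so what follows rests on my own last measurements.

| Item | Last check |
|---|---|
| Chips | All 5 in the gutter, at x about 148–157 mm; three or four stand on edge against the plate wall |
| Scraper | Upright on its pad, about 3 mm from the centre |
| Tall board | Left half, foot about 10 mm from the backboard, y about +51 mm, lean 0.35 rad |
| Middle board | Right half, foot about 12 mm from the backboard, y about −55 mm, lean 0.37 rad |
| Stop block | Square and upright, centre about 58 mm from the backboard, 1 mm off mid-width, about 8 mm from the boards' feet |
| Short boards | The two present lean at about 0.5 rad in the rack, with feet about 32 mm in front of its origin |
| Multimeter, contactor | Look unmoved in the picture; I did not measure them |

**Middle board:** it first stood outside the limits (lean 0.47 rad, foot about 23 mm from the backboard). I pushed its foot back with the closed fingertips before setting the stop block.

**Chips check:** the last gutter scan also showed a sixth small spot at (166, 65) mm. I counted five chips from the start and took the spot for a stray pixel, but did not look closer.

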